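# Rebuild the juice dispenser's stirrer drive

## Task

Put the stirrer drive back together on its upright shaft: slide the green spacer down onto the brass bearing, then the steel washer on top of it, then the blue nut with its slot in line with the shaft's T-head. Push the nut gently down against the spring until you feel the pack bottom (how far varies), and there give it a quarter turn and let it rise, so that the head drops into its groove and holds the pack down. Never ram the parts against the shaft, its head or the hard stop, and leave the worn spare parts and everything else on the table alone.

Things in the scene. Friction and masses are not known exactly. Their poses are not given: they have to be found in the camera images.
- drive: stainless drive unit of a juice dispenser, fixed: a 150 x 150 mm box, top at 55 mm, with a steel shaft upright in its middle. Origin at the centre of its underside, on the shaft's axis, z up. The shaft's T-head is a flat cross bar 20 mm long, 6 mm wide and 6 mm high; its length lies along the drive's x axis
- shaft_axis (a point): point on the shaft's axis 100 mm above the table. The shaft: stem of 20 mm diameter (edge bevelled 1.5 mm), above it a 9.5 mm long, 6 mm thick neck, then the T-head. Its height is NOT given and differs by 14 mm from start to start: stem top 105.5 to 119.5 mm, underside of head 115 to 129 mm, top of head 121 to 135 mm above the table. It does not move under light loads
- bearing: brass bearing ring round the shaft, 44 mm outside, 31 mm hole, 14 mm tall, on a spring: origin under its centre, 66 mm above the table, top face at 80 mm when unloaded. The spring gives 3 N plus 0.2 N per mm, going down. After 6.6 to 20.6 mm (more for a lower shaft) the spacer lands on a hard shoulder of the shaft inside the bearing: a sharp rise of force; the spring alone never needs over 8 N
- spacer: green plastic spacer tube, 38 mm outside, 22 mm hole, 18 mm tall, about 30 g. Origin at the centre of its underside, z along its axis; lies flat on the table at the start
- washer: dark steel thrust washer, 44 mm outside, 22 mm hole, 8 mm thick, about 60 g. Origin at the centre of its underside; lies flat on the table at the start
- nut: square blue bayonet nut, 40 x 40 mm (four flat sides to grip), 36 mm tall, 40 g. Origin at the centre of its underside, z up as it lies and as fitted. Hollow skirt 22 mm deep (24 mm square inside), above it a floor 6 mm thick (22 to 28 mm up), yellow on top, then an open rim. Through the floor runs a slot 9 mm wide, 23 mm long along the nut's x axis; it passes over the T-head
- old_spacer: worn red spacer ring, 38 mm outside, 12 mm tall; not to be used, leave alone. Origin at its underside
- old_washer: worn copper-coloured washer, 38 mm outside, 5 mm thick; not to be used, leave alone. Origin at its underside
- screwdriver: screwdriver with orange handle lying on the table; leave alone
- brush: cleaning brush lying on the table; leave alone
- mug: white mug, 80 mm across, 90 mm tall, origin under its centre; leave alone
- jar: amber glass jar, 70 mm across, 100 mm tall, origin under its centre; leave alone
- nut_groove (a point): centre of the groove in the nut's floor, 25.5 mm above the nut's underside. The groove is 9 mm wide, 2.5 mm deep, across the slot along the nut's y axis. The floor clears the head's underside only 1.6 mm before the pack meets the shaft's hard shoulder; turned there by a quarter turn, either way, and let rise, the nut takes the head in the groove, bearing left 2.5 to 16.5 mm down
Things that resemble listed ones, but are neither listed nor needed, are in the scene too. Of the things like the spacer, leave any that is orange; of the rest the smaller one is meant.

How it is judged:
On the way, in this order (a step that is already met when the one before it is completed fails the run):
1. the green spacer sits on the bearing, on the shaft (horizontal distance between spacer and drive below 0.003 m and z of spacer in the frame of drive between 0.074 and 0.0825 m and angle between spacer's own z axis and vertical below 0.12 rad), for 0.2 s.
2. the steel washer sits on the spacer, on the shaft (all of step 1 and horizontal distance between washer and drive below 0.003 m and z of washer in the frame of drive between 0.091 and 0.1005 m and angle between washer's own z axis and vertical below 0.12 rad), for 0.2 s.
3. the nut, its slot in line with the T-head, sits on the washer (horizontal distance between nut and drive below 0.004 m and z of nut in the frame of drive below 0.1073 m and angle between the x axis of nut and the x axis of drive, either way round below 0.25 rad), for 0.1 s.
At the end, for the whole second after the job is handed in: Spacer and washer level, within 3 mm of the shaft axis, undersides 61.5-78.7 and 79.5-96.7 mm above the table; nut level, within 4 mm, underside 87.5-104.7 mm, slot at least 1.38 rad from the T-head; bearing held down over 1.3 mm (underside below 64.7 mm); all at rest (horizontal distance between each of spacer, washer and drive below 0.003 m and z of spacer in the frame of drive between 0.0615 and 0.0787 m and angle between each of spacer, washer, nut's own z axis and vertical below 0.12 rad and z of washer in the frame of drive between 0.0795 and 0.0967 m and horizontal distance between nut and drive below 0.004 m and z of nut in the frame of drive between 0.0875 and 0.1047 m and z of bearing in the frame of drive below 0.0647 m and angle between the x axis of nut and the x axis of drive, either way round above 1.38 rad and linear speed of each of nut, washer below 0.01 m/s); the robot touches nothing.
It fails at once if the pack is pressed on the bearing or the shoulder with more than 22 N (contact force between spacer and drive above 22 N).
It fails at once if the washer or nut is forced against the shaft or its T-head with more than 22 N (contact force between any of washer, nut and drive above 22 N).
It fails at once if the robot itself pushes on the drive unit with more than 22 N (contact force between the arm and drive above 22 N).
It fails at once if a bystander (worn spacer, worn washer, screwdriver, brush, mug, jar) is moved by more than 3 cm (distance of any of old_spacer, old_washer, screwdriver, brush, mug, jar from where it was at the start of the episode above 0.03 m).
It also fails if it takes over 72 s, if anything falls off the work surface, if the arm or the gripper's body presses on something with over 40 N, if the wrist force passes 120 N, or if a joint passes its speed limit or range.

## Robot

A 6-joint arm with a two-finger parallel gripper is mounted at the origin on the work surface. World frame = base frame: x ahead of the robot, y to its left, z up, the work surface at z = 0. Lengths are in m, angles in rad, forces in N, time in s.
With the tool pointing down it reaches from about 0.35 to 0.975 m from the base axis. Payload 4.9 kg.
Tool frame: the origin (TCP) lies at the very end of the fingers, on their centre line; the grasp point (between the pads) lies 19 mm behind it; z points along the fingers, x is the direction in which the jaws open and shut, and the axes are right-handed (so a half turn about z gives the same grasp; the last joint's range is limited). The gripper opens to 85 mm and grips with 20 to 120 N. Pads are 22 mm wide; open, the fingers measure 114 mm over their backs; the gripper's body (76 mm by 85 mm) begins 54 mm behind the grasp point. The pads swing forward as they close: fully open they stand 13 mm farther back than shut.
Start: joints at [-1.319, 0.053, 1.613, -0, 1.476, -0.119], TCP at [0.226, -0.583, 0.231] pointing down, gripper open.
Joint ranges: [-3.01, 3.01], [-1.01, 2.22], [0.06, 2.58], [-1.02, 4.17], [0.09, 2.62], [-3.14, 3.14]. Speed limits (rad/s): [2.57, 2.57, 3.14, 3.14, 3.14, 3.14].

## Interface

Orientations are given as a rotation vector (axis times angle).
In Python, from station import ctrl gives the robot as it stands.
- The arm moves only by the shell command python3 -m handwheel 'ROWS' [OPENING] [FORCE]. ROWS is a JSON object of lists of equal length, an entry for each row: "offset": the shift along the world's x, y, z in units of 40 mm (1.0 is 40 mm), a list of three; "roll": the turn about the world's z in units of 6 degrees (1.0 is 6 degrees). A call has exactly 10 rows; each row is the pose to reach, as a shift and turn from the pose commanded when the call began; what a row does not reach only later rows make up. A row lasts 1/10 s, in which the tool goes at most 50 mm and 8.59 degrees, less where a joint would pass 70% of its speed; a pose out of reach is approached as far as the arm can. A call with a gripper value outside its range is refused whole. OPENING is the finger opening in mm, from 0 to 85.4, set as the call begins (- or left out, the last holds). The fingers move at their own pace and stop on an object; FORCE is the grip in N (left out, the last holds). Time passes only in rows, so rows that repeat a pose let the fingers close, or fill a call up. It gives the time, the measured TCP pose, the force and the opening at its end, in the units of the state.
- ctrl.get_obs(): the state, without advancing time (a new reading comes with each control period).
- ctrl.get_image(name): name is "scene" or "top" or "wrist"; returns a dict with "img" (384x512x3 uint8, red, green, blue), "fx", "fy", "cx", "cy" (pixels), "T" (4x4, takes a point from camera to world coordinates). Camera axes: x right, y down, z forward; pixel columns grow to the right and rows downward; lengths in m; the calibration is good to about 2 mm. The wrist camera is an equidistant fisheye: a pixel r from the principal point sees the ray r / f radians off the axis. A picture is of the moment at which its call begins. There is no depth.
- ctrl.finish_job(): hands the job in, once; it reports no verdict.
The state is a dict: "t": time; "q": joint angles; "dq": joint speeds; "effort": joint torques, N m; "tool_pos": TCP position; "tool_rot": TCP orientation; "contact_force": force on the tool from outside, world axes, zero at the start; "wrist_torque": the same for the moment, N m; "opening": finger opening in m.
Only numpy, scipy, OpenCV 4.12 (cv2) and the standard library are available. Lean on these libraries where they do the work, as an engineer would, in place of code of your own. Each camera call takes 0.05 s, during which the arm holds its last target.

## Working session

There is one attempt and no reset: what is moved stays moved. The work goes in short steps, Python scripts to look and compute and a shell command to move; the robot and the scene stay as the last step left them, time stands still between calls to the robot, and variables do not carry over. Pictures are saved under pics/ and viewed, and the job is handed in when it is done.

```bash
ls; mkdir -p pics
cat > h.py <<'E'
import numpy as np, cv2
from station import ctrl
def snap(n,fn):
    d=ctrl.get_image(n); cv2.imwrite('pics/'+fn+'.png',d['img'][:,:,::-1]); 
    np.savez('pics/'+fn+'.npz',**{k:np.array(v) for k,v in d.items()})
    return d
def ray(d,u,v,fish=False):
    x=(u-d['cx'])/d['fx'];y=(v-d['cy'])/d['fy']
    if fish:
        r=np.hypot(x,y); s=np.sinc(r/np.pi); v_=np.array([x*s,y*s,np.cos(r)])
    else: v_=np.array([x,y,1.])
    T=np.array(d['T']); return T[:3,3],T[:3,:3]@v_
def atz(d,u,v,z,fish=False):
    o,r=ray(d,u,v,fish); return o+r*(z-o[2])/r[2]
def proj(d,p,fish=False):
    T=np.array(d['T']); c=T[:3,:3].T@(np.array(p)-T[:3,3])
    if fish:
        t=np.arctan2(np.hypot(c[0],c[1]),c[2]);n=np.hypot(c[0],c[1])+1e-12
        return d['cx']+d['fx']*t*c[0]/n,d['cy']+d['fy']*t*c[1]/n
    return d['cx']+d['fx']*c[0]/c[2],d['cy']+d['fy']*c[1]/c[2]
E
python3 - <<'E'
from h import *
print({k:np.round(v,3) for k,v in ctrl.get_obs().items()})
for n in ('scene','top','wrist'):
    d=snap(n,n+'0'); print(n,d['fx'],d['cx'],d['cy'],np.round(d['T'],3).tolist())
E
```

```text
pics
{'t': np.float64(0.0), 'q': array([-1.319,  0.053,  1.614, -0.   ,  1.476, -0.119]), 'dq': array([-0.   , -0.002,  0.   , -0.001, -0.   ,  0.   ]), 'effort': array([ 1.0000e-03, -3.9369e+01, -3.7017e+01, -0.0000e+00,  7.0000e-03,
       -0.0000e+00]), 'tool_pos': array([ 0.226, -0.582,  0.23 ]), 'tool_rot': array([-2.592e+00,  1.773e+00,  2.000e-03]), 'contact_force': array([-0.089, -0.173,  0.124]), 'wrist_torque': array([-0.013, -0.005, -0.   ]), 'opening': np.float64(0.085)}
scene 349.3935521712115 249.5033626424623 192.36445068210392 [[0.599, 0.524, -0.605, 1.048], [0.8, -0.39, 0.456, -0.489], [0.003, -0.758, -0.653, 0.648], [0.0, 0.0, 0.0, 1.0]]
top 493.04752627796614 253.92366874996628 193.8949327773548 [[-0.002, -0.998, 0.066, 0.458], [-1.0, 0.002, 0.0, -0.144], [-0.0, -0.066, -0.998, 1.617], [0.0, 0.0, 0.0, 1.0]]
wrist 297.3186396354542 257.2416356705124 192.22008018555366 [[0.362, -0.88, -0.306, 0.305], [-0.932, -0.343, -0.117, -0.552], [-0.002, 0.328, -0.945, 0.373], [0.0, 0.0, 0.0, 1.0]]
```

View pics/scene0.png

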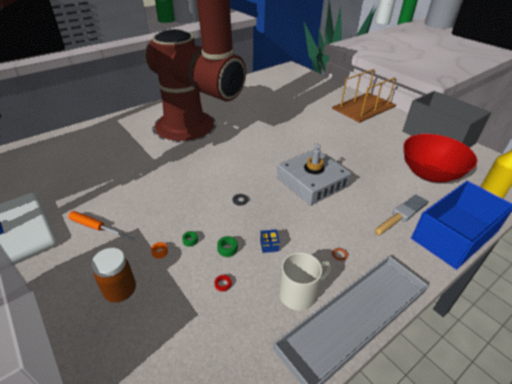

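View pics/top0.png

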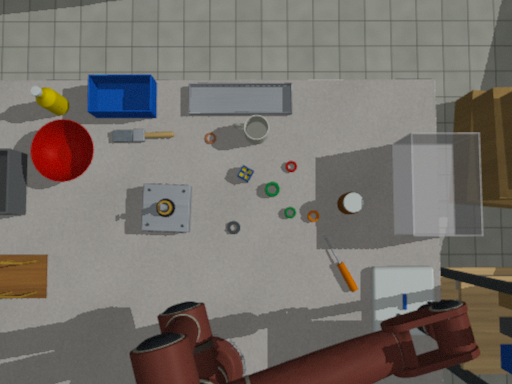

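View pics/wrist0.png

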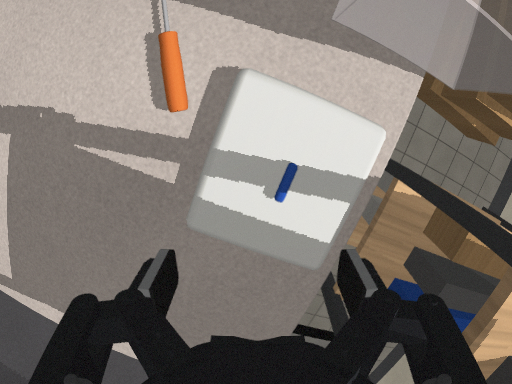

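The top view shows three things like the spacer. The larger green one is at (272,189), the smaller green one at (290,213) and the orange one at (313,216). The orange one is ruled out, so the smaller green one fits. I'll confirm that in a crop.

Run:
```python
import cv2,numpy as np
im=cv2.imread('pics/top0.png')
a=cv2.resize(im[145:240,215:335],None,fx=5,fy=5,interpolation=cv2.INTER_CUBIC)
cv2.imwrite('pics/crop1.png',a)
b=cv2.resize(im[175:240,135:200],None,fx=8,fy=8,interpolation=cv2.INTER_CUBIC)
cv2.imwrite('pics/crop2.png',b)
from h import *
d=dict(np.load('pics/top0.npz'))
hsv=cv2.cvtColor(im,cv2.COLOR_BGR2HSV)
for nm,lo,hi,z in (('green',(45,100,40),(85,255,255),.018),('blue',(105,120,30),(130,255,255),.034)):
    m=cv2.inRange(hsv,lo,hi); n,l,s,c=cv2.connectedComponentsWithStats(m)
    for i in range(1,n):
        if s[i,4]>15 and 200<c[i,0]<340 and 140<c[i,1]<240: print(nm,c[i],s[i],atz(d,*c[i],z))
for nm,u,v,z in (('washer',233.5,228,.008),('drivec',167,208,.055),('old_sp',291,167,.012),('mug',257,128,.09),('jar',350,203,.1),('ow',210,138,0)): print(nm,atz(d,u,v,z))
```

```text
green [271.47169811 188.85849057] [265 182  14  15 106] [ 0.57929787 -0.20099467  0.018     ]
green [289.65       212.31666667] [285 207  11  11  60] [ 0.5029027  -0.25956929  0.018     ]
blue [244.93103448 176.72413793] [238 173  14   9  29] [ 0.61751612 -0.11502448  0.034     ]
washer [ 0.45256709 -0.0771547   0.008     ]
drivec [0.51641507 0.13163782 0.055     ]
old_sp [ 0.65136769 -0.26546706  0.012     ]
mug [ 0.76500627 -0.15400783  0.09      ]
jar [ 0.52882834 -0.43967139  0.1       ]
ow [0.7500173  0.00112555 0.        ]
```

View pics/crop1.png

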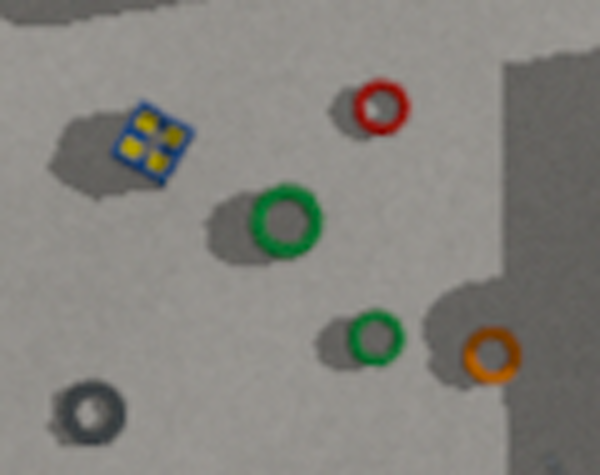

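View pics/crop2.png

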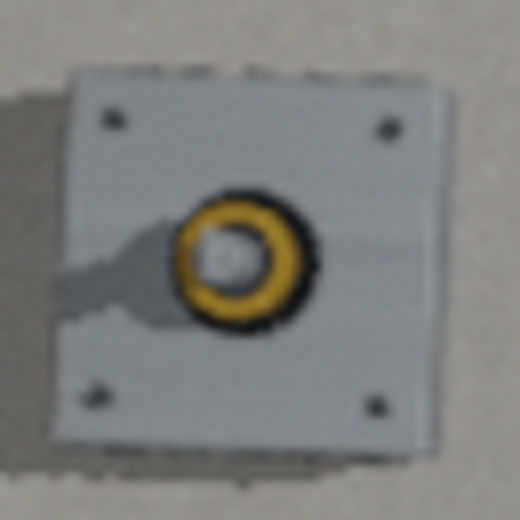

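The crop shows the smaller green ring at crop (376,338), about 38 mm across, and the larger one at (286,222), about 47 mm across. The smaller one is the spacer. I'll move over it with the jaws along world x.

```bash
python3 -m handwheel '{"offset":[[0.7,0.8,0],[1.4,1.6,0],[2.1,2.4,0],[2.8,3.2,-0.2],[3.5,4.0,-0.4],[4.2,4.8,-0.6],[4.9,5.6,-0.8],[5.6,6.5,-1],[6.3,7.3,-1],[6.9,8.1,-1]],"roll":[1.2,2.4,3.6,4.8,6,7.2,8.4,9.5,10.5,11.5]}' 60 30
python3 - <<'E'
from h import *
d=snap('wrist','w1'); print(np.round(d['T'],3).tolist()); print(proj(d,[.503,-.2596,.018],True))
print(ctrl.get_obs()['tool_pos'])
E
```

```text
t: 1.15
tool_pos: [0.5032, -0.2566, 0.1906]
tool_rot: [-3.141, -0.014, 0.001]
contact_force: [0.5, -1.4, 0.2]
opening: 0.0598
[[1.0, 0.009, 0.002, 0.502], [0.009, -0.945, -0.327, -0.173], [-0.001, 0.327, -0.945, 0.334], [0.0, 0.0, 0.0, 1.0]]
(np.float64(257.55371726115055), np.float64(173.16067956986075))
[ 0.50587207 -0.25237147  0.19077855]
```

View pics/w1.png

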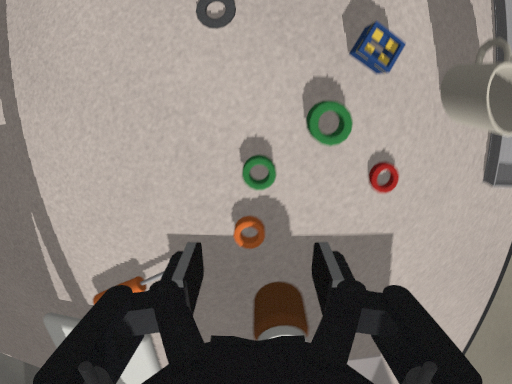

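The wrist view shows the small green spacer at (259,172), the large green ring at (330,123), the orange ring at (249,232), the nut at (378,47) and the washer at (216,11).

```bash
cat >> h.py <<'E'
def blobs(d,lo,hi,z,amin=40,fish=True,roi=None):
    hsv=cv2.cvtColor(np.ascontiguousarray(d['img']),cv2.COLOR_RGB2HSV); m=cv2.inRange(hsv,lo,hi)
    cs,_=cv2.findContours(m,cv2.RETR_EXTERNAL,cv2.CHAIN_APPROX_NONE); out=[]
    for c in cs:
        if cv2.contourArea(c)<amin: continue
        (u,v),_=cv2.minEnclosingCircle(c); M=cv2.moments(c); u2,v2=M['m10']/M['m00'],M['m01']/M['m00']
        if roi and not(roi[0]<u2<roi[2] and roi[1]<v2<roi[3]): continue
        P=np.array([atz(d,*p[0],z,fish)[:2] for p in c]); (x,y),r=cv2.minEnclosingCircle(P.astype(np.float32)*1000)
        out.append((np.round([u2,v2],1),cv2.contourArea(c),np.round(atz(d,u2,v2,z,fish)[:2],4),np.round([x/1000,y/1000,r/1000],4)))
    return out
G=((45,100,30),(85,255,255)); B=((105,120,30),(130,255,255))
E
python3 - <<'E'
from h import *
d=snap('wrist','w2'); print(ctrl.get_obs()['tool_pos'])
for o in blobs(d,*G,.012): print('G',*o)
for o in blobs(d,*B,.036): print('B',*o)
im=d['img'][:,:,::-1]
cv2.imwrite('pics/nutcrop.png',cv2.resize(im[0:100,330:430],None,fx=6,fy=6,interpolation=cv2.INTER_CUBIC))
E
```

```text
[ 0.50430611 -0.25487264  0.19083618]
G [254.8 177.1] 821.5 [ 0.5032 -0.261 ] [ 0.5034 -0.2611  0.0198]
G [325.5 128.4] 1498.5 [ 0.5802 -0.2036] [ 0.5804 -0.2041  0.026 ]
B [374.9  54.3] 1599.0 [ 0.6246 -0.1191] [ 0.6253 -0.1192  0.0327]
```

View pics/nutcrop.png

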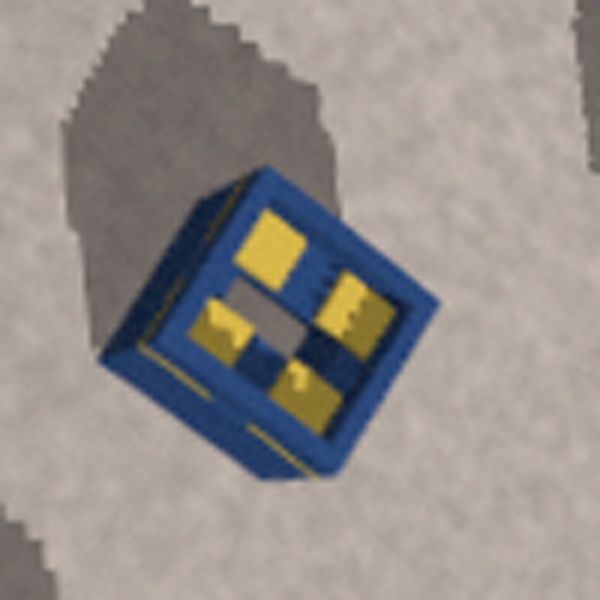

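```bash
python3 -m handwheel '{"offset":[[0.03,-0.05,-0.6],[0.03,-0.05,-1.4],[0.03,-0.05,-2.2],[0.03,-0.05,-3.0],[0.03,-0.05,-3.6],[0.03,-0.05,-4.1],[0.03,-0.05,-4.4],[0.03,-0.05,-4.6],[0.03,-0.05,-4.67],[0.03,-0.05,-4.67]],"roll":[0,0,0,0,0,0,0,0,0,0]}' 60 30
python3 - <<'E'
from h import *
d=snap('wrist','w3'); print(ctrl.get_obs()['tool_pos'])
for o in blobs(d,*G,.018): print('G',*o)
E
```

```text
t: 2.25
tool_pos: [0.5039, -0.2609, 0.0049]
tool_rot: [3.141, 0.006, 0.001]
contact_force: [-0.2, -0.3, 0.5]
opening: 0.0602
[ 0.50423418 -0.26101008  0.0053937 ]
G [257.2 256.4] 3934.5 [ 0.5036 -0.2563] [ 0.5032 -0.2577  0.0218]
G [407.8 154.6] 7283.5 [ 0.5765 -0.2021] [ 0.5788 -0.2024  0.0287]
```

View pics/w3.png

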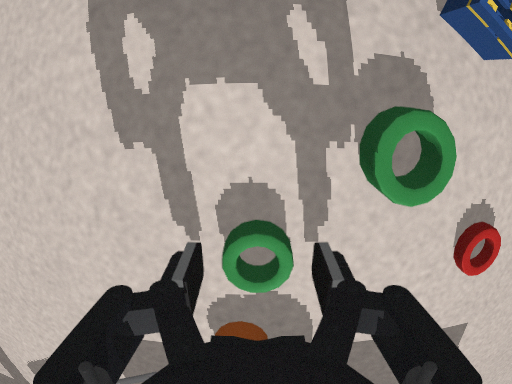

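The spacer is between the fingers at (257,256), so I'll close on it.

```bash
python3 -m handwheel '{"offset":[[0,0,0],[0,0,0],[0,0,0],[0,0,0],[0,0,0],[0,0,0],[0,0,0.2],[0,0,0.6],[0,0,1.2],[0,0,2.0]],"roll":[0,0,0,0,0,0,0,0,0,0]}' 20 30
python3 - <<'E'
from h import *
d=snap('wrist','w4'); print(ctrl.get_obs()['tool_pos'])
E
```

```text
t: 3.3
tool_pos: [0.5026, -0.2598, 0.0847]
tool_rot: [-3.14, -0.007, 0.004]
contact_force: [0.9, 0.7, -0.7]
opening: 0.0362
[ 0.50648974 -0.26230379  0.09211922]
```

View pics/w4.png

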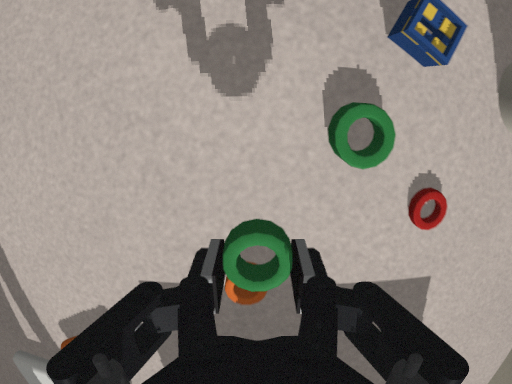

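The spacer is held, at (257,255) in the wrist view. Next I'll carry it toward the drive and look at the shaft from close by.

```bash
python3 -m handwheel '{"offset":[[0,0.4,0.8],[0.1,1.3,1.8],[0.1,2.4,2.65],[0.2,3.5,2.65],[0.2,4.6,2.65],[0.3,5.7,2.65],[0.3,6.8,2.65],[0.3,7.7,2.65],[0.3,8.2,2.65],[0.3,8.3,2.65]],"roll":[0,0,0,0,0,0,0,0,0,0]}' 20 30
python3 - <<'E'
from h import *
d=snap('wrist','w5'); print(ctrl.get_obs()['tool_pos'],np.round(d['T'],4).tolist())
E
```

```text
t: 4.35
tool_pos: [0.5155, 0.0736, 0.1914]
tool_rot: [-3.141, -0.012, -0.002]
contact_force: [-0.1, -0.2, -0.5]
opening: 0.0361
[0.51556166 0.07289435 0.19129468] [[1.0, 0.007, 0.0033, 0.5143], [0.0077, -0.9448, -0.3275, 0.1578], [0.0008, 0.3275, -0.9448, 0.3345], [0.0, 0.0, 0.0, 1.0]]
```

View pics/w5.png

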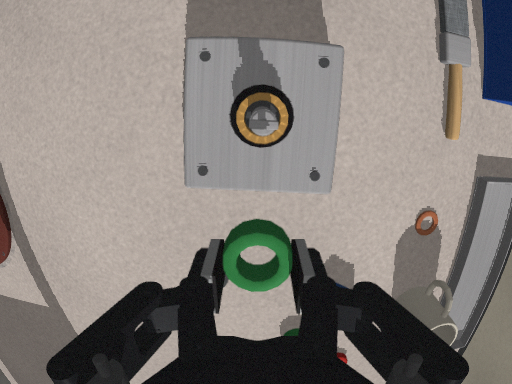

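Run:
```python
from h import *
d=dict(np.load('pics/w5.npz'))
im=d['img'][:,:,::-1]
cv2.imwrite('pics/crop5.png',cv2.resize(im[80:155,225:300],None,fx=8,fy=8,interpolation=cv2.INTER_CUBIC))
for o in blobs(d,(10,80,60),(28,255,255),.08,roi=(220,70,310,160)): print(o)
# box-hole positions
for u,v in ((205,56),(324,62),(203,170),(315,175)): print(atz(d,u,v,.055,True)[:2])
```

```text
(array([261.8, 117.9]), 2093.0, array([0.5186, 0.1365]), array([0.5187, 0.1362, 0.0227]))
[0.46605545 0.19365729]
[0.57642162 0.18954284]
[0.46187459 0.08359439]
[0.57228001 0.07933805]
```

View pics/crop5.png

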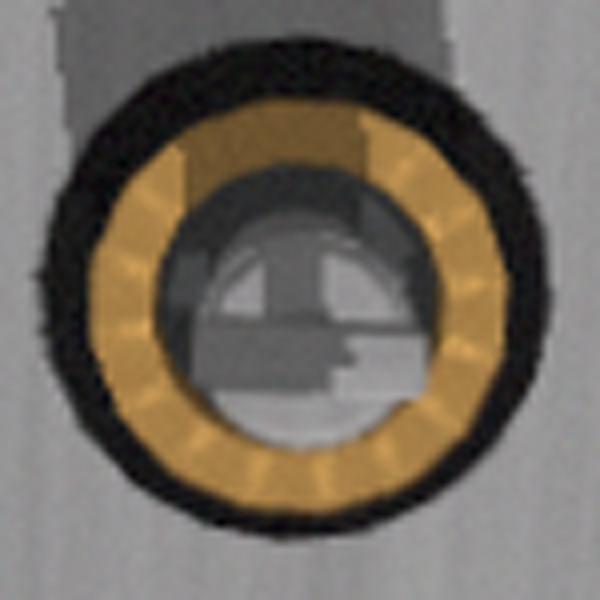

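```bash
cat >> h.py <<'E'
def circ(d,img,x,y,z,r,col,sc,off,fish=True):
    p=np.array([proj(d,[x+r*np.cos(a),y+r*np.sin(a),z],fish) for a in np.linspace(0,2*np.pi,60)])
    p=((p-off+0.5)*sc*8-4).astype(np.int32); cv2.polylines(img,[p.reshape(-1,1,2)],True,col,1,cv2.LINE_AA,3)
E
python3 - <<'E'
from h import *
d=dict(np.load('pics/w5.npz'))
im=d['img'][:,:,::-1]; off=np.array([210,205]); sc=6
c=cv2.resize(im[205:305,210:310],None,fx=sc,fy=sc,interpolation=cv2.INTER_CUBIC)
x,y,z=0.5156,0.0729,0.1914-.005
circ(d,c,x,y,z+.018,.019,(0,0,255),sc,off);circ(d,c,x,y,z+.018,.011,(0,0,255),sc,off);circ(d,c,x,y,z,.011,(255,0,255),sc,off);circ(d,c,x,y,z,.019,(255,0,255),sc,off)
cv2.imwrite('pics/ov5.png',c)
for zz in (.115,.121,.125,.128,.132,.135,.14): print(zz,np.round(atz(d,263.9,125,zz,True),4))
E
```

```text
0.115 [0.5196 0.1341 0.115 ]
0.121 [0.5195 0.1348 0.121 ]
0.125 [0.5194 0.1352 0.125 ]
0.128 [0.5193 0.1355 0.128 ]
0.132 [0.5192 0.1359 0.132 ]
0.135 [0.5191 0.1363 0.135 ]
0.14 [0.519  0.1368 0.14  ]
```

View pics/ov5.png

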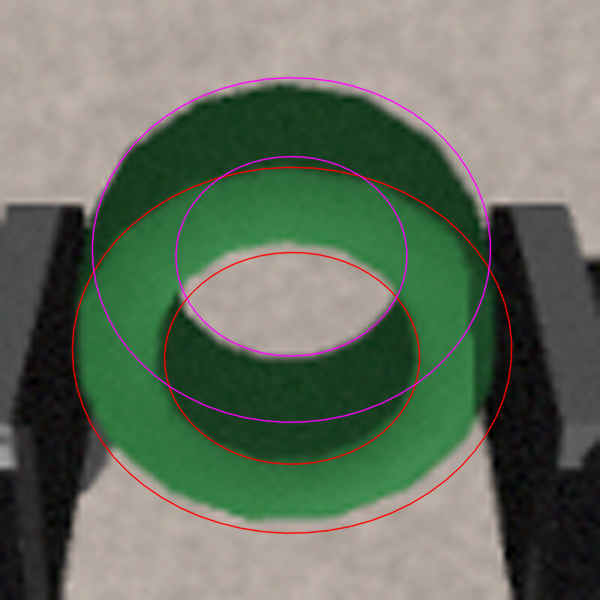

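The overlay puts the held ring's hole within about 0.3 mm of the TCP. The T-head lies along the image horizontal, with yaw about −2° from the bolt holes. To cancel camera bias, I'll hold the ring beside the shaft at head height and compare.

```bash
python3 -m handwheel '{"offset":[[0.09,0.2,-0.2],[0.09,0.4,-0.6],[0.09,0.5,-1.0],[0.09,0.5,-1.4],[0.09,0.5,-1.6],[0.09,0.5,-1.75],[0.09,0.5,-1.8],[0.09,0.5,-1.8],[0.09,0.5,-1.8],[0.09,0.5,-1.8]],"roll":[0,0,0,0,0,0,0,0,0,0]}' 20 30
python3 - <<'E'
from h import *
d=snap('wrist','w6'); print(ctrl.get_obs()['tool_pos'],np.round(d['T'],4).tolist())
im=d['img'][:,:,::-1]
cv2.imwrite('pics/crop6.png',cv2.resize(im[110:310,180:340],None,fx=4,fy=4,interpolation=cv2.INTER_CUBIC)[:800])
for o in blobs(d,(10,80,60),(28,255,255),.08,roi=(200,70,320,250)): print(o)
E
```

```text
t: 5.4
tool_pos: [0.5199, 0.0915, 0.1194]
tool_rot: [-3.142, -0.007, -0.002]
contact_force: [1.1, -0.1, -0.5]
opening: 0.0362
[0.51973784 0.09149919 0.11925281] [[1.0, 0.0037, 0.0025, 0.519], [0.0043, -0.9447, -0.3278, 0.1757], [0.0012, 0.3278, -0.9447, 0.2624], [0.0, 0.0, 0.0, 1.0]]
(array([256.5, 145.9]), 1582.0, array([0.5188, 0.1428]), array([0.5187, 0.137 , 0.0229]))
```

View pics/crop6.png

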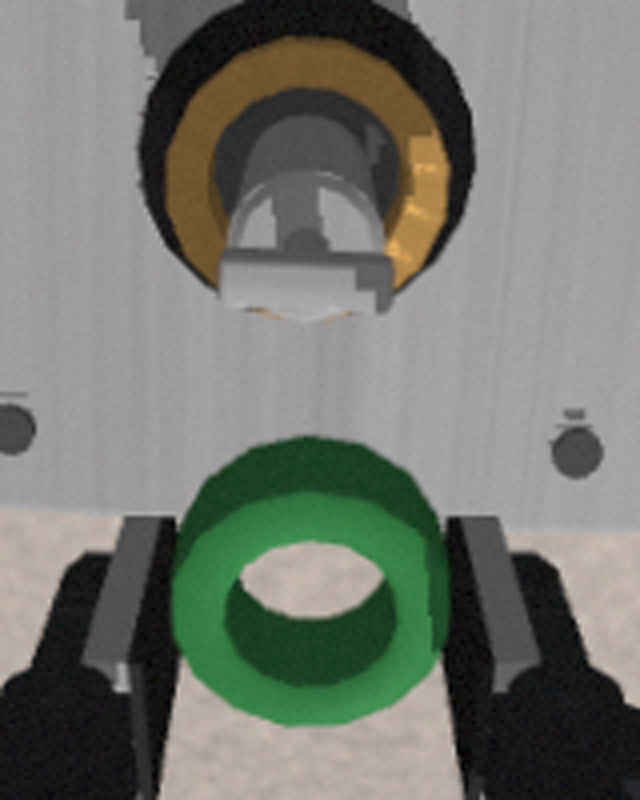

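Run:
```python
from h import *
from scipy.optimize import least_squares
d=dict(np.load('pics/w6.npz')); off=np.array([180,110])
im=d['img'][:,:,::-1]
obs=np.array([[221,267],[393,264],[221,308],[391,311]])/4+off-.375
yaw=np.deg2rad(-2.1)
def corners(x,y,z,yaw):
    return [proj(d,[x+a*np.cos(yaw)-b*np.sin(yaw),y+a*np.sin(yaw)+b*np.cos(yaw),z],True) for a,b in ((-.01,.003),(.01,.003),(-.01,-.003),(.01,-.003))]
f=lambda p:(np.array(corners(*p))-obs).ravel()
s=least_squares(f,[.5188,.1364,.13,yaw],x_scale=[.01,.01,.01,.1]); print('head',s.x,np.round(s.fun,2))
for z in (.121,.125,.128,.132,.135):
    s2=least_squares(lambda p:f([p[0],p[1],z,yaw]),[.5188,.1364],x_scale=.01); print(z,s2.x,np.round(s2.fun,1),s2.cost)
# ring hole
sc=6;o2=np.array([210,210])
c=cv2.resize(im[210:310,210:310],None,fx=sc,fy=sc,interpolation=cv2.INTER_CUBIC)
t=np.array([.5197,.0915,.1194]); x,y,z=t[0],t[1],t[2]-.005
for zz,rr,cc in ((z+.018,.011,(0,0,255)),(z,.011,(255,0,255)),(z+.018,.018,(0,255,255))): circ(d,c,x,y,zz,rr,cc,sc,o2)
cv2.imwrite('pics/ov6.png',c)
o3=np.array([200,100])
c=cv2.resize(im[100:200,200:300],None,fx=sc,fy=sc,interpolation=cv2.INTER_CUBIC)
X=s.x
for p in corners(*X): cv2.circle(c,tuple(int(v) for v in (np.array(p)-o3+.5)*sc),3,(0,0,255),-1)
circ(d,c,.5188,.1364,.08,.022,(0,0,255),sc,o3);circ(d,c,.5188,.1364,.08,.0155,(0,0,255),sc,o3)
circ(d,c,X[0],X[1],X[2]-.0155,.01,(0,255,0),sc,o3)
cv2.imwrite('pics/ov6b.png',c)
cv2.imwrite('pics/ov6c.png',np.hstack([cv2.resize(cv2.imread('pics/ov6.png'),(400,400)),cv2.resize(c,(400,400))]))
```

```text
head [0.51883117 0.13458234 0.12858096 0.0022441 ] [ 0.04 -0.98 -0.27 -0.17  0.3   0.93 -0.06  0.24]
0.121 [0.51882933 0.13226886] [ 1.4 -1.4 -1.2  0.9  1.2 -0.2 -1.4  0.6] 5.116695012532296
0.125 [0.51883358 0.13348936] [ 0.8 -1.6 -0.6  0.8  0.6 -0.  -0.9  0.8] 3.0297861137368716
0.128 [0.51883679 0.13440444] [ 0.4 -1.7 -0.1  0.7  0.2  0.1 -0.4  1. ] 2.419475476682152
0.132 [0.51884108 0.13562409] [-0.3 -1.9  0.5  0.5 -0.5  0.3  0.2  1.2] 3.1050184371881393
0.135 [0.51884431 0.13653848] [-0.8 -2.1  1.   0.4 -1.   0.4  0.7  1.4] 4.923718002840382
```

View pics/ov6c.png

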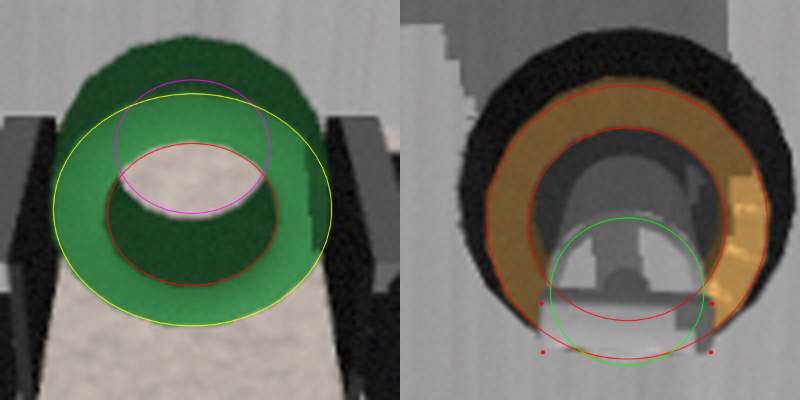

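The views agree on the shaft axis near (0.5188, 0.1362), with the head top at about 0.132–0.135. I'll rise and move over the axis.

```bash
python3 -m handwheel '{"offset":[[0,0,0.4],[0,0,0.8],[-0.02,0.2,0.9],[-0.02,0.5,0.9],[-0.02,0.8,0.9],[-0.02,1.0,0.9],[-0.02,1.1,0.9],[-0.02,1.12,0.9],[-0.02,1.12,0.9],[-0.02,1.12,0.9]],"roll":[0,0,0,0,0,0,0,0,0,-0.35]}' 20 30
python3 - <<'E'
from h import *
print(ctrl.get_obs()['tool_pos'])
d=snap('wrist','w7'); print(ctrl.get_obs()['tool_pos'],np.round(d['T'],4).tolist())
e=snap('scene','s7');print(ctrl.get_obs()['tool_pos'])
a=cv2.resize(d['img'][190:310,190:320,::-1],(520,480),interpolation=cv2.INTER_CUBIC)
b=cv2.resize(e['img'][110:190,270:350,::-1],(280,280),interpolation=cv2.INTER_CUBIC)
o=np.zeros((480,800,3),np.uint8);o[:,:520]=a;o[:280,520:]=b;cv2.imwrite('pics/c7.png',o)
E
```

```text
t: 6.45
tool_pos: [0.5184, 0.1361, 0.1543]
tool_rot: [3.141, -0.053, -0.001]
contact_force: [1.2, 1.0, -0.5]
opening: 0.036
[0.51840572 0.13607293 0.1542638 ]
[0.51841837 0.13597819 0.15429617] [[0.9994, -0.0314, -0.0117, 0.521], [-0.0335, -0.9441, -0.3279, 0.2203], [-0.0008, 0.3281, -0.9446, 0.2973], [0.0, 0.0, 0.0, 1.0]]
[0.51844961 0.13595882 0.15434343]
```

View pics/c7.png

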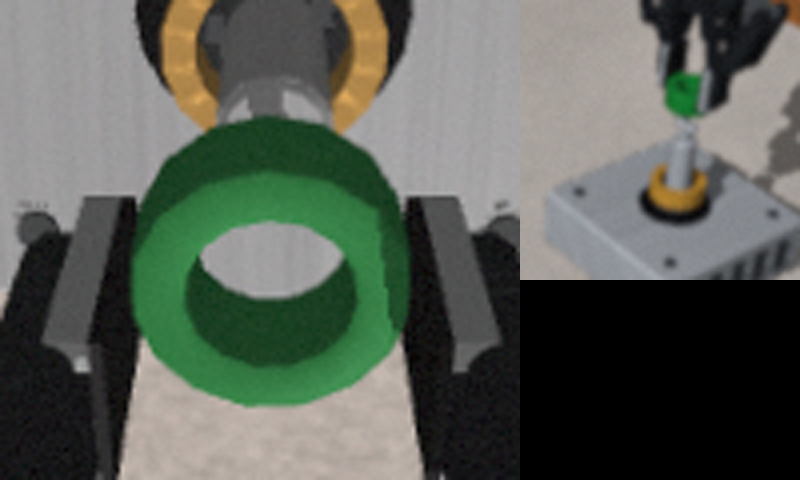

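Run:
```python
from h import *
d=dict(np.load('pics/w7.npz'))
im=d['img'][:,:,::-1];sc=6;o=np.array([205,180])
c=cv2.resize(im[180:305,205:305],None,fx=sc,fy=sc,interpolation=cv2.INTER_CUBIC)
t=[.5184,.1360,.1543]
for zz,rr,cc in ((t[2]+.013,.011,(0,0,255)),(t[2]-.005,.011,(255,0,255)),(t[2]+.013,.018,(0,255,255))): circ(d,c,t[0],t[1],zz,rr,cc,sc,o)
for zz,rr,cc in ((.08,.022,(0,0,255)),(.08,.0155,(0,0,255)),(.1175,.01,(0,255,0)),(.133,.0104,(255,255,0))): circ(d,c,.5188,.1364,zz,rr,cc,sc,o)
cv2.imwrite('pics/ov7.png',cv2.resize(c,(480,600)))
```

```text
(no output)
```

View pics/ov7.png

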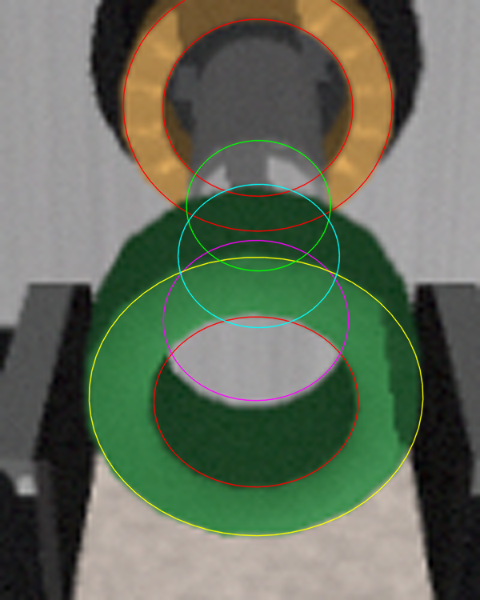

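```bash
python3 -m handwheel '{"offset":[[0.01,0.01,-0.1],[0.01,0.01,-0.2],[0.01,0.01,-0.3],[0.01,0.01,-0.35],[0.01,0.01,-0.35],[0.01,0.01,-0.35],[0.01,0.01,-0.35],[0.01,0.01,-0.35],[0.01,0.01,-0.35],[0.01,0.01,-0.35]],"roll":[0,0,0,0,0,0,0,0,0,0]}' 20 30
cat > ov.py <<'E'
from h import *
import sys
n=sys.argv[1]; zt=float(sys.argv[2]); 
d=snap('wrist',n); ob=ctrl.get_obs(); t=ob['tool_pos']; print(t,ob['contact_force'])
im=d['img'][:,:,::-1];sc=6;o=np.array([205,180])
c0=cv2.resize(im[180:305,205:305],None,fx=sc,fy=sc,interpolation=cv2.INTER_CUBIC);c=c0.copy()
for zz,rr,cc in ((t[2]+.013,.011,(0,0,255)),(t[2]-.005,.011,(255,0,255))): circ(d,c,t[0],t[1],zz,rr,cc,sc,o)
for zz,rr,cc in ((.08,.022,(0,0,255)),(zt-.0155,.01,(0,255,0)),(zt,.0104,(255,255,0))): circ(d,c,.5188,.1364,zz,rr,cc,sc,o)
cv2.imwrite('pics/ov_'+n+'.png',cv2.resize(np.hstack([c,c0]),(800,500)))
E
python3 ov.py w8 .133
```

```text
t: 7.55
tool_pos: [0.5189, 0.1367, 0.1406]
tool_rot: [-3.141, 0.051, -0.0]
contact_force: [0.3, 0.2, -1.0]
opening: 0.0363
[0.51891279 0.13669051 0.14058056] [ 0.15978346  0.01595917 -0.55216706]
```

View pics/ov_w8.png

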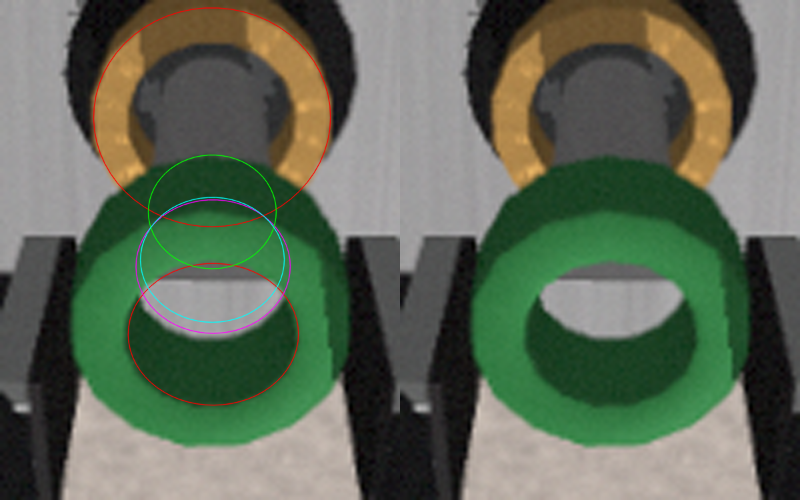

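Through the hole I can see the head's near edge, where the model predicts it for z≈0.133. I'll lower gently.

```bash
python3 -m handwheel '{"offset":[[0,0,-0.02],[0,0,-0.04],[0,0,-0.06],[0,0,-0.08],[0,0,-0.1],[0,0,-0.12],[0,0,-0.14],[0,0,-0.16],[0,0,-0.18],[0,0,-0.18]],"roll":[0,0,0,0,0,0,0,0,0,0]}' 20 30
python3 ov.py w9 .133
```

```text
t: 8.6
tool_pos: [0.5188, 0.1367, 0.1331]
tool_rot: [3.141, -0.051, -0.0]
contact_force: [-0.2, -0.5, 0.3]
opening: 0.036
[0.51883255 0.13669069 0.13322415] [-0.30876804  0.07520098 -0.69378012]
```

View pics/ov_w9.png

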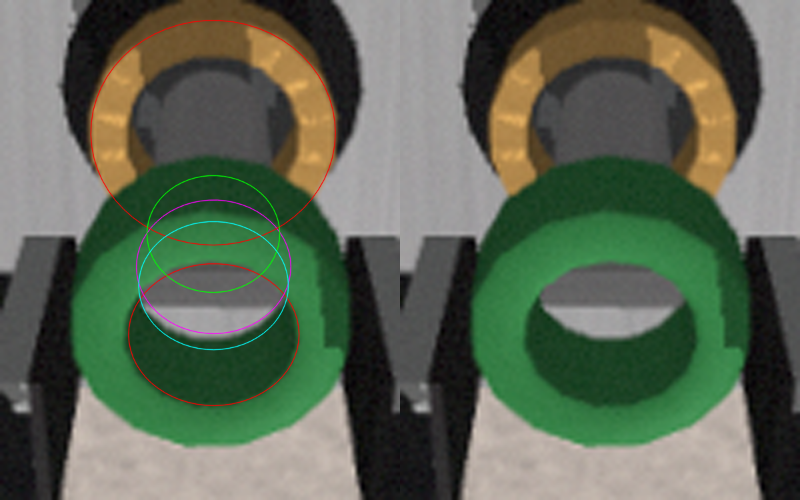

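```bash
python3 -m handwheel '{"offset":[[0,0,-0.02],[0,0,-0.04],[0,0,-0.06],[0,0,-0.08],[0,0,-0.1],[0,0,-0.12],[0,0,-0.14],[0,0,-0.16],[0,0,-0.18],[0,0,-0.2]],"roll":[0,0,0,0,0,0,0,0,0,0]}' 20 30
python3 ov.py w10 .133
```

```text
t: 9.65
tool_pos: [0.5189, 0.1367, 0.1252]
tool_rot: [-3.141, 0.051, -0.0]
contact_force: [-0.1, -0.4, 0.2]
opening: 0.0362
[0.51877818 0.13667179 0.12508043] [-0.79227726 -0.07053438  0.35916187]
```

View pics/ov_w10.png

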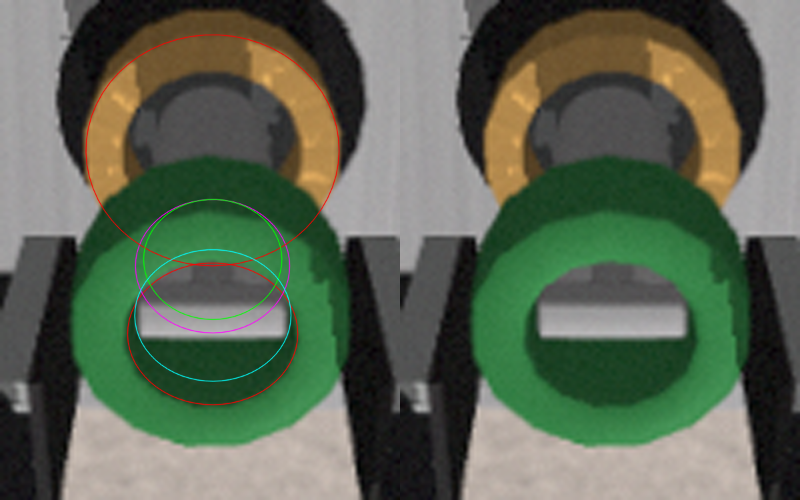

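The head is centred inside the hole, so I'll keep going down.

```bash
python3 -m handwheel '{"offset":[[0,0,-0.03],[0,0,-0.06],[0,0,-0.09],[0,0,-0.12],[0,0,-0.15],[0,0,-0.18],[0,0,-0.21],[0,0,-0.24],[0,0,-0.27],[0,0,-0.3]],"roll":[0,0,0,0,0,0,0,0,0,0]}' 20 30
```

```text
t: 10.7
tool_pos: [0.5189, 0.1367, 0.1132]
tool_rot: [-3.141, 0.051, 0.0]
contact_force: [-0.3, -0.4, -0.5]
opening: 0.0362
```

```bash
python3 -m handwheel '{"offset":[[0,0,-0.08],[0,0,-0.16],[0,0,-0.24],[0,0,-0.32],[0,0,-0.4],[0,0,-0.48],[0,0,-0.56],[0,0,-0.62],[0,0,-0.67],[0,0,-0.7]],"roll":[0,0,0,0,0,0,0,0,0,0]}' 20 30
python3 ov.py w11 .133
```

```text
t: 11.7
tool_pos: [0.5188, 0.1367, 0.0853]
tool_rot: [3.141, -0.051, -0.001]
contact_force: [-1.4, -0.3, 1.8]
opening: 0.0362
[0.51885971 0.13670305 0.08538092] [-0.80645299 -0.87161697  1.84549468]
```

View pics/w11.png

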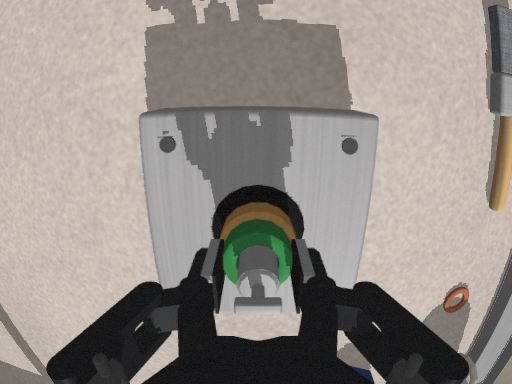

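```bash
python3 -m handwheel '{"offset":[[0,0,0],[0,0,0],[0,0,0],[0,0,0],[0,0,0.3],[0,0,0.8],[0,0,1.4],[0,0,2.0],[-0.2,-0.5,2.3],[-0.5,-1.5,2.4]],"roll":[0,0,0,0,0,0,0,0,0,0]}' 62 30
python3 -m handwheel '{"offset":[[-0.3,-0.8,0],[-0.6,-1.7,0],[-0.9,-2.6,0],[-1.1,-3.3,-0.2],[-1.15,-3.7,-0.4],[-1.15,-3.8,-0.5],[-1.15,-3.8,-0.5],[-1.15,-3.8,-0.5],[-1.15,-3.8,-0.5],[-1.15,-3.8,-0.5]],"roll":[0,0,0,0,0,0,0,0,0,0]}' 62 30
python3 - <<'E'
from h import *
d=snap('wrist','w12'); print(ctrl.get_obs()['tool_pos'])
for z in (.004,.008): 
  for o in blobs(d,(85,20,20),(125,140,110),z,200): print(z,*o)
  for o in blobs(d,*G,.018): print('G',*o)
E
```

```text
t: 12.75
tool_pos: [0.5003, 0.0775, 0.185]
tool_rot: [-3.141, 0.045, -0.008]
contact_force: [0.8, -1.4, 0.7]
opening: 0.0623
t: 13.75
tool_pos: [0.4532, -0.0746, 0.1617]
tool_rot: [3.141, -0.049, 0.001]
contact_force: [0.0, 0.5, 0.6]
opening: 0.0622
[ 0.45317698 -0.07473079  0.16163744]
G [367.  269.6] 675.5 [ 0.5826 -0.1935] [ 0.5772 -0.2012  0.0318]
G [367.  269.6] 675.5 [ 0.5826 -0.1935] [ 0.5772 -0.2012  0.0318]
```

View pics/w12.png

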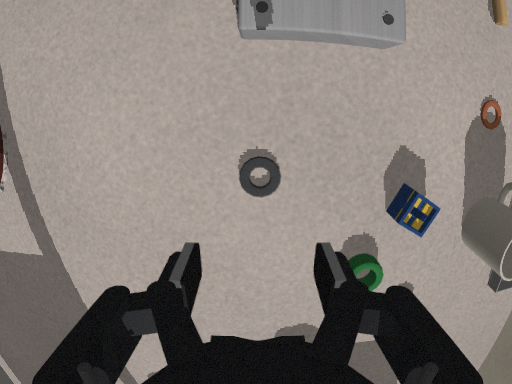

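The washer is at (260,177) and the nut at (413,210). I'll locate both precisely.

Run:
```python
from h import *
d=dict(np.load('pics/w12.npz'));im=d['img'][:,:,::-1]
g=cv2.cvtColor(im.copy(),cv2.COLOR_BGR2GRAY); m=(g<85).astype(np.uint8)
cs,_=cv2.findContours(m[140:215,220:300].copy(),cv2.RETR_EXTERNAL,cv2.CHAIN_APPROX_NONE)
c=max(cs,key=cv2.contourArea).reshape(-1,2)+[220,140]
P=np.array([atz(d,*p,.005,True)[:2] for p in c]).astype(np.float32)*1000
x,y,r=(*cv2.minEnclosingCircle(P)[0],cv2.minEnclosingCircle(P)[1]); print(x,y,r, P.mean(0))
sc=7;o=np.array([220,137]); a=cv2.resize(im[137:217,220:300],None,fx=sc,fy=sc,interpolation=cv2.INTER_CUBIC)
X,Y=x/1000,y/1000
circ(d,a,X,Y,.008,.022,(0,0,255),sc,o);circ(d,a,X,Y,.008,.011,(0,0,255),sc,o);circ(d,a,X,Y,0,.022,(255,0,255),sc,o)
b=cv2.resize(im[170:250,373:453],None,fx=sc,fy=sc,interpolation=cv2.INTER_CUBIC)
cv2.imwrite('pics/ov12.png',cv2.resize(np.hstack([a,b]),(800,400)))
```

```text
455.6025695800781 -76.79872131347656 22.134313583374023 [455.3941  -76.50044]
```

View pics/ov12.png

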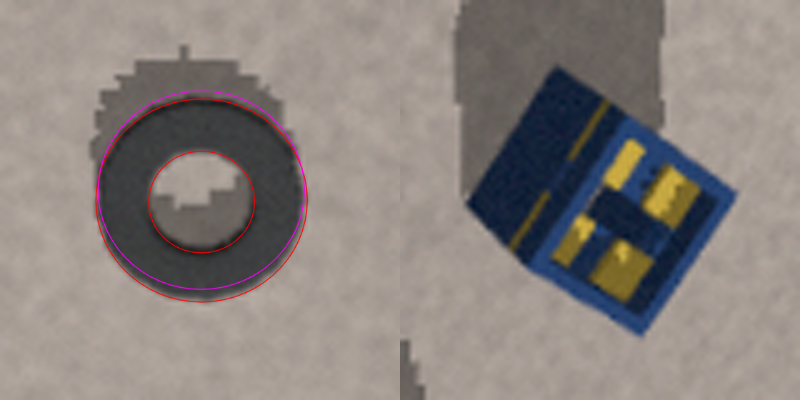

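```bash
python3 -m handwheel '{"offset":[[0.06,-0.05,-0.6],[0.06,-0.05,-1.3],[0.06,-0.05,-2.0],[0.06,-0.05,-2.6],[0.06,-0.05,-3.1],[0.06,-0.05,-3.5],[0.06,-0.05,-3.75],[0.06,-0.05,-3.9],[0.06,-0.05,-3.97],[0.06,-0.05,-3.97]],"roll":[0,0,0,0,0,0,0,0,0,0]}' 62 30
python3 -m handwheel '{"offset":[[0,0,0],[0,0,0],[0,0,0],[0,0,0],[0,0,0],[0,0,0],[0,0,0.1],[0,0,0.3],[0,0,0.5],[0,0,0.5]],"roll":[0,0,0,0,0,0,0,0,0,0]}' 20 35
python3 - <<'E'
from h import *
d=snap('wrist','w13'); print(ctrl.get_obs()['tool_pos'])
E
```

```text
t: 14.8
tool_pos: [0.4556, -0.0773, 0.0028]
tool_rot: [3.141, -0.051, 0.001]
contact_force: [-0.2, 1.1, 0.0]
opening: 0.0617
t: 15.8
tool_pos: [0.4565, -0.0777, 0.0241]
tool_rot: [3.14, -0.051, 0.005]
contact_force: [-0.6, 0.0, -0.5]
opening: 0.0411
[ 0.45600757 -0.07755047  0.02348476]
```

View pics/w13.png

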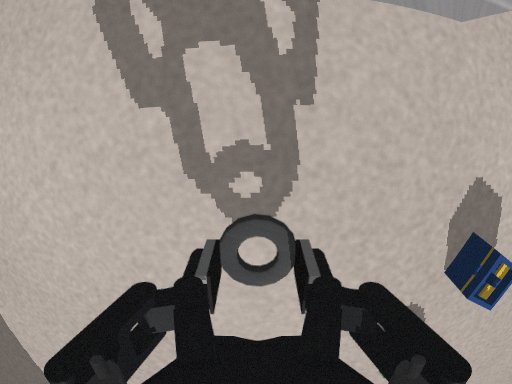

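The washer is held, at (257,249). I'll check its offset from the TCP.

```bash
cat > ov2.py <<'E'
from h import *
import sys
n=sys.argv[1]; d=dict(np.load('pics/'+n+'.npz'));im=d['img'][:,:,::-1]
t=np.array(eval(sys.argv[2])); sc=8;o=np.array([212,205]); a=cv2.resize(im[205:295,212:302],None,fx=sc,fy=sc,interpolation=cv2.INTER_CUBIC); b=a.copy()
circ(d,a,t[0],t[1],t[2]+.0052,.011,(0,0,255),sc,o);circ(d,a,t[0],t[1],t[2]-.0028,.011,(255,0,255),sc,o);circ(d,a,t[0],t[1],t[2]+.0052,.0205,(0,255,255),sc,o)
cv2.imwrite('pics/ov_'+n+'.png',cv2.resize(np.hstack([a,b]),(800,400)))
E
python3 ov2.py w13 '[.4560,-.0776,.0235]'
```

```text
(no output)
```

View pics/ov_w13.png

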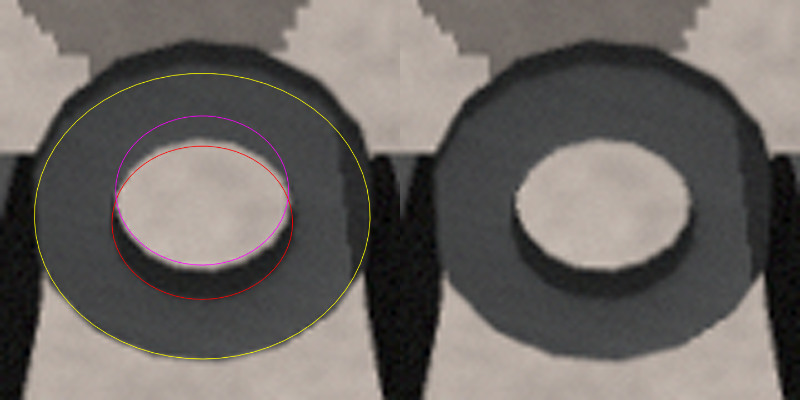

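```bash
python3 -m handwheel '{"offset":[[0,0,0.6],[0,0.2,1.5],[0.1,0.7,2.4],[0.3,1.4,3.2],[0.6,2.2,3.4],[0.9,3.0,3.4],[1.1,3.8,3.4],[1.4,4.5,3.4],[1.5,5.0,3.4],[1.59,5.25,3.4]],"roll":[0,0,0,0,0,0,0,0,0,0]}' 20 35
python3 -m handwheel '{"offset":[[0,0.09,0],[0,0.09,0],[0,0.09,-0.1],[0,0.09,-0.15],[0,0.09,-0.2],[0,0.09,-0.25],[0,0.09,-0.25],[0,0.09,-0.25],[0,0.09,-0.25],[0,0.09,-0.25]],"roll":[0,0,0,0,0,0,0,0,0,0]}' 20 35
cat > ov3.py <<'E'
from h import *
import sys
n=sys.argv[1]; zt=.1335
d=snap('wrist',n); ob=ctrl.get_obs(); t=ob['tool_pos']; print(t,ob['contact_force'])
im=d['img'][:,:,::-1];sc=6;o=np.array([205,180])
c0=cv2.resize(im[180:305,205:305],None,fx=sc,fy=sc,interpolation=cv2.INTER_CUBIC);c=c0.copy()
for zz,rr,cc in ((t[2]+.0052,.011,(0,0,255)),(t[2]-.0028,.011,(255,0,255))): circ(d,c,t[0],t[1],zz,rr,cc,sc,o)
for zz,rr,cc in ((zt-.0155,.01,(0,255,0)),(zt,.0104,(255,255,0)),(.098,.019,(0,255,255))): circ(d,c,.5188,.1364,zz,rr,cc,sc,o)
cv2.imwrite('pics/ov_'+n+'.png',cv2.resize(np.hstack([c,c0]),(800,500)))
E
python3 ov3.py w14
```

```text
t: 16.85
tool_pos: [0.5187, 0.1342, 0.158]
tool_rot: [-3.141, 0.048, 0.001]
contact_force: [-0.4, -0.0, -1.8]
opening: 0.041
t: 17.85
tool_pos: [0.519, 0.1363, 0.1486]
tool_rot: [-3.141, 0.051, -0.0]
contact_force: [-0.6, -0.2, -0.9]
opening: 0.0406
[0.51895103 0.13632958 0.14863941] [ 0.02052025 -0.33037797 -0.64759357]
```

View pics/ov_w14.png

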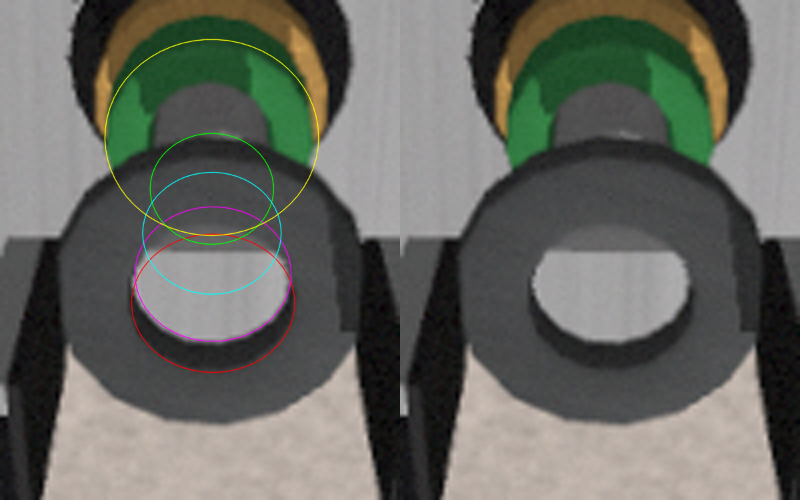

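The washer is aligned and the spacer is seated below it. I'll lower gently.

```bash
python3 -m handwheel '{"offset":[[0,-0.01,-0.1],[0,-0.01,-0.2],[0,-0.01,-0.25],[0,-0.01,-0.3],[0,-0.01,-0.32],[0,-0.01,-0.34],[0,-0.01,-0.36],[0,-0.01,-0.38],[0,-0.01,-0.4],[0,-0.01,-0.42]],"roll":[0,0,0,0,0,0,0,0,0,0]}' 20 35
python3 ov3.py w15
```

```text
t: 18.9
tool_pos: [0.5189, 0.1359, 0.1317]
tool_rot: [-3.141, 0.051, -0.0]
contact_force: [0.3, 0.6, -0.7]
opening: 0.0406
[0.51877023 0.13589377 0.13150343] [ 0.0275728   0.08707716 -0.33144706]
```

View pics/ov_w15.png

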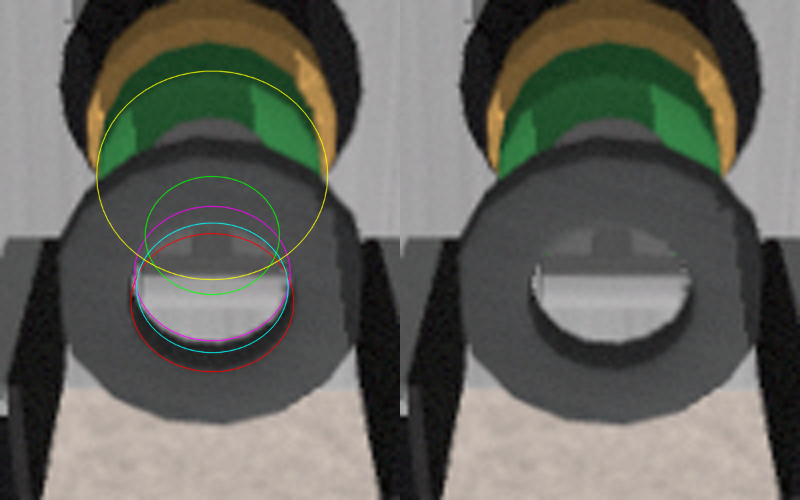

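The head sits about 0.5 mm to the right of the hole's centre, so I'll shift the washer +x slightly and continue.

```bash
python3 -m handwheel '{"offset":[[0.01,0,0],[0.01,0,0],[0.01,0,-0.05],[0.01,0,-0.1],[0.01,0,-0.15],[0.01,0,-0.2],[0.01,0,-0.22],[0.01,0,-0.25],[0.01,0,-0.28],[0.01,0,-0.3]],"roll":[0,0,0,0,0,0,0,0,0,0]}' 20 35
python3 ov3.py w16
```

```text
t: 19.95
tool_pos: [0.5193, 0.1359, 0.1196]
tool_rot: [3.141, -0.051, 0.0]
contact_force: [-0.6, 0.2, -0.5]
opening: 0.0408
[0.51916976 0.13588249 0.11948217] [ 0.77773735 -0.42282593 -1.00257025]
```

View pics/ov_w16.png

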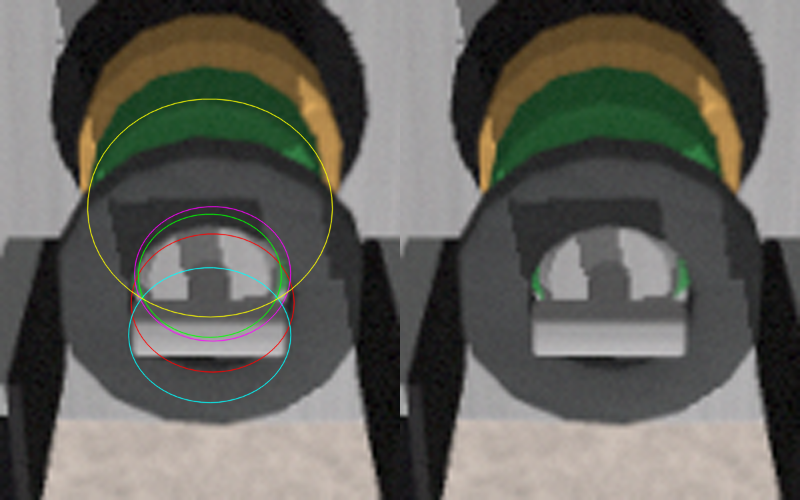

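It's centred now. I'll lower it onto the spacer.

```bash
python3 -m handwheel '{"offset":[[0,0,-0.05],[0,0,-0.1],[0,0,-0.15],[0,0,-0.2],[0,0,-0.25],[0,0,-0.3],[0,0,-0.35],[0,0,-0.4],[0,0,-0.44],[0,0,-0.46]],"roll":[0,0,0,0,0,0,0,0,0,0]}' 20 35
```

```text
t: 21.0
tool_pos: [0.5193, 0.1359, 0.1014]
tool_rot: [3.141, -0.051, -0.0]
contact_force: [-1.1, 0.4, 1.0]
opening: 0.0406
```

```bash
python3 -m handwheel '{"offset":[[0,0,0],[0,0,0],[0,0,0],[0,0,0],[0,0,0.2],[0,0,0.6],[0,0,1.1],[0,0,1.6],[0.2,-0.3,1.9],[0.5,-1.2,1.9]],"roll":[0,0,0,0,0,0,0,0,0,0]}' 65 35
python3 -m handwheel '{"offset":[[0.5,-0.9,0],[0.8,-1.8,0],[1.2,-2.7,0],[1.6,-3.6,0],[1.9,-4.4,0],[2.0,-4.9,0],[2.0,-5.0,-0.1],[2.0,-5.0,-0.1],[2.0,-5.0,-0.1],[2.0,-5.0,-0.1]],"roll":[-0.5,-1,-1.5,-2,-2.5,-3,-3.5,-4,-4.5,-5]}' 65 35
python3 - <<'E'
from h import *
d=snap('wrist','w17'); o=ctrl.get_obs();print(o['tool_pos'],o['tool_rot'])
e=snap('scene','s17')
for o in blobs(d,*B,.036): print('B',*o)
E
```

```text
t: 22.0
tool_pos: [0.5414, 0.0887, 0.1814]
tool_rot: [-3.14, 0.045, -0.01]
contact_force: [0.3, -0.2, 0.7]
opening: 0.0649
t: 23.0
tool_pos: [0.6191, -0.1125, 0.1736]
tool_rot: [-3.02, 0.867, 0.0]
contact_force: [-0.1, -0.5, -0.5]
opening: 0.0649
[ 0.6191493  -0.11237666  0.17368332] [-3.01908907e+00  8.68396477e-01  7.48665228e-05]
B [268.8 173.6] 1591.0 [ 0.6318 -0.1133] [ 0.6315 -0.1133  0.029 ]
```

View pics/w17.png

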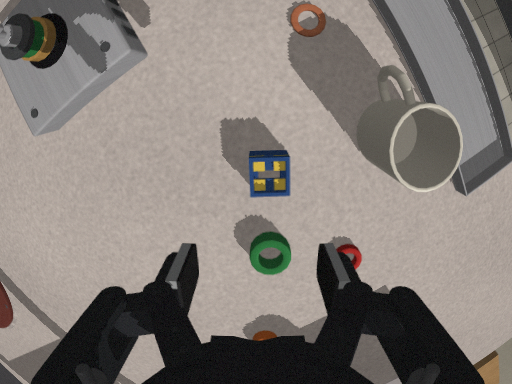

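Run:
```python
import cv2
e=cv2.imread('pics/s17.png'); cv2.imwrite('pics/s17c.png',cv2.resize(e[135:210,270:360],None,fx=6,fy=6,interpolation=cv2.INTER_CUBIC))
```

```text
(no output)
```

View pics/s17c.png

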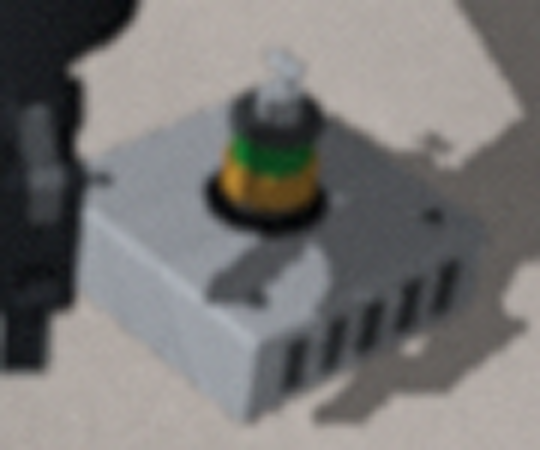

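The pack looks level on the shaft. The nut is at (269,174) with its slot along the jaw axis, and I'll fit its pose now.

```bash
cat > nutfit.py <<'E'
from h import *
import sys
from scipy.optimize import least_squares
from scipy.spatial import ConvexHull
def nutpts(p):
    x,y,yw,z=p; R=np.array([[np.cos(yw),-np.sin(yw)],[np.sin(yw),np.cos(yw)]])
    c=np.array([[-1,-1],[1,-1],[1,1],[-1,1]])*.02
    return [[*(R@a+[x,y]),z+h] for h in (0,.036) for a in c]
E
python3 - <<'E'
from nutfit import *
d=dict(np.load('pics/w17.npz')); im=np.ascontiguousarray(d['img'])
hsv=cv2.cvtColor(im,cv2.COLOR_RGB2HSV)
m=cv2.inRange(hsv,(100,100,15),(130,255,255))|cv2.inRange(hsv,(18,100,60),(35,255,255)); m[:130]=0;m[220:]=0;m[:,:220]=0;m[:,310:]=0
m=cv2.morphologyEx(m,cv2.MORPH_CLOSE,np.ones((3,3)))
cs,_=cv2.findContours(m,cv2.RETR_EXTERNAL,cv2.CHAIN_APPROX_NONE); c=cv2.convexHull(max(cs,key=cv2.contourArea)); 
S=4
def cost(p):
    h=cv2.convexHull(np.array([proj(d,q,True) for q in nutpts([*p,0])],np.float32))
    a=np.zeros((384*S,512*S),np.uint8); cv2.fillConvexPoly(a,((h+.5)*S).astype(np.int32),1)
    return a
obs=cv2.resize(m,None,fx=S,fy=S,interpolation=cv2.INTER_NEAREST)>0
hm=np.zeros_like(m);cv2.fillConvexPoly(hm,c,1);obs=cv2.resize(hm,None,fx=S,fy=S,interpolation=cv2.INTER_LINEAR)>0
from scipy.optimize import minimize
f=lambda p: np.sum((cost([p[0]/100,p[1]/100,p[2]])>0)^obs)
r=minimize(f,[62.5,-11.8+.0,-.56] if 0 else [62.5,-11.8,-.56],method='Nelder-Mead') if 0 else minimize(lambda p:f([p[0],p[1],p[2]/10]),[62.5,-11.8,-5.6],method='Nelder-Mead',options=dict(initial_simplex=[[62.5,-11.8,-5.6],[63.3,-11.8,-5.6],[62.5,-11.0,-5.6],[62.5,-11.8,-5.0]]))
x,y,yw=r.x[0]/100,r.x[1]/100,r.x[2]/10; print(x,y,np.rad2deg(yw),r.fun,obs.sum())
sc=8;o=np.array([235,135]); a=cv2.resize(im[135:210,235:310,::-1],None,fx=sc,fy=sc,interpolation=cv2.INTER_CUBIC)
P=[(np.array(proj(d,q,True))-o+.5)*sc for q in nutpts([x,y,yw,0])]
for i in range(4):
    for j,k in ((i,(i+1)%4),(4+i,4+(i+1)%4)): cv2.line(a,tuple(int(v) for v in P[j]),tuple(int(v) for v in P[k]),(0,0,255) if j>3 else (255,0,255),1)
cv2.imwrite('pics/ov17.png',a)
o=ctrl.get_obs(); rv=o['tool_rot']; print('jaw',np.rad2deg(2*np.arctan2(rv[1],rv[0])))
E
```

```text
0.6303397883493598 -0.11645349251977473 -30.094184910041474 900.0 29342
jaw 328.1200113787349
```

View pics/ov17.png

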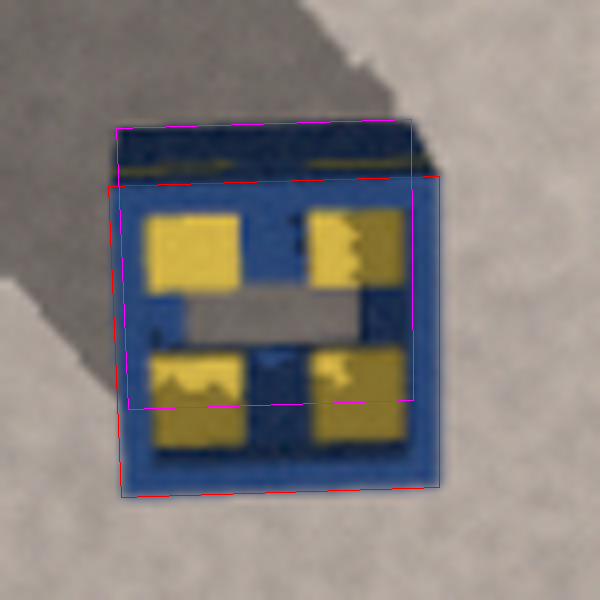

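```bash
python3 -m handwheel '{"offset":[[0.28,-0.1,-0.3],[0.28,-0.1,-1.0],[0.28,-0.1,-1.7],[0.28,-0.1,-2.4],[0.28,-0.1,-3.0],[0.28,-0.1,-3.5],[0.28,-0.1,-3.85],[0.28,-0.1,-4.05],[0.28,-0.1,-4.14],[0.28,-0.1,-4.14]],"roll":[0.3,0.3,0.3,0.3,0.3,0.3,0.3,0.3,0.3,0.3]}' 65 30
python3 - <<'E'
from h import *
d=snap('wrist','w18'); o=ctrl.get_obs();print(o['tool_pos'],o['tool_rot'])
E
```

```text
t: 24.1
tool_pos: [0.6308, -0.1162, 0.008]
tool_rot: [3.034, -0.814, 0.001]
contact_force: [-0.0, 0.6, 0.9]
opening: 0.065
[ 0.63112792 -0.11628895  0.00860301] [ 3.03418846e+00 -8.14362246e-01  2.10177670e-03]
```

View pics/w18.png

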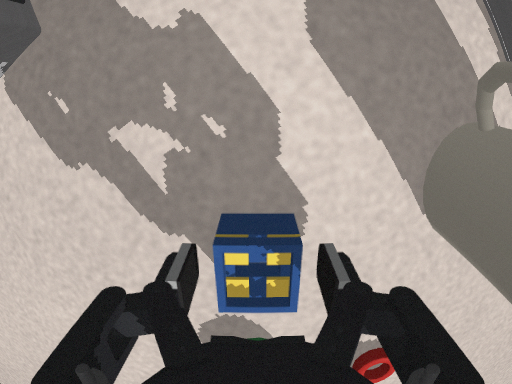

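The nut is square between the fingers, so I'll close and lift.

```bash
python3 -m handwheel '{"offset":[[0,0,0],[0,0,0],[0,0,0],[0,0,0],[0,0,0],[0,0,0],[0,0,0.2],[0,0,0.6],[0,0,1.0],[0,0,1.0]],"roll":[0,0,0,0,0,0,0,0,0,0]}' 20 50
cat > nf.py <<'E'
from nutfit import *
from scipy.optimize import minimize
def fit(d,t,jaw,zo=-.008,name='nf',roi=(205,195,310,330)):
    im=np.ascontiguousarray(d['img']); hsv=cv2.cvtColor(im,cv2.COLOR_RGB2HSV)
    m=cv2.inRange(hsv,(100,100,15),(130,255,255))|cv2.inRange(hsv,(18,100,60),(35,255,255))
    k=np.zeros_like(m);k[roi[1]:roi[3],roi[0]:roi[2]]=1;m=m*k
    n,l,s,_=cv2.connectedComponentsWithStats(m); i=1+np.argmax(s[1:,4]); m=(l==i).astype(np.uint8)
    c=cv2.convexHull(max(cv2.findContours(m,cv2.RETR_EXTERNAL,cv2.CHAIN_APPROX_NONE)[0],key=cv2.contourArea))
    # use top rim corners along tool y only
    sc=6;o=np.array([205,200]); a=cv2.resize(im[200:320,205:310,::-1],None,fx=sc,fy=sc,interpolation=cv2.INTER_CUBIC); b=a.copy()
    P=[(np.array(proj(d,q,True))-o+.5)*sc for q in nutpts([t[0],t[1],jaw,t[2]+zo])]
    for i in range(4):
        for j,k in ((i,(i+1)%4),(4+i,4+(i+1)%4)): cv2.line(a,tuple(int(v) for v in P[j]),tuple(int(v) for v in P[k]),(0,0,255) if j>3 else (255,0,255),1)
    cv2.imwrite('pics/'+name+'.png',cv2.resize(np.hstack([a,b]),(800,457)))
E
python3 - <<'E'
from nf import *
d=snap('wrist','w19'); o=ctrl.get_obs();rv=o['tool_rot'];t=o['tool_pos'];j=2*np.arctan2(rv[1],rv[0]);print(t,np.rad2deg(j)%360-360,o['contact_force'],o['opening'])
fit(d,t,j,name='nf19')
E
```

```text
t: 25.15
tool_pos: [0.6329, -0.1168, 0.0518]
tool_rot: [3.034, -0.814, 0.01]
contact_force: [1.7, -0.8, -0.0]
opening: 0.0393
[ 0.63204746 -0.11656393  0.05034693] -30.054777232658864 [ 0.3779003   0.97051969 -0.14705424] 0.039266191176236184
```

View pics/nf19.png

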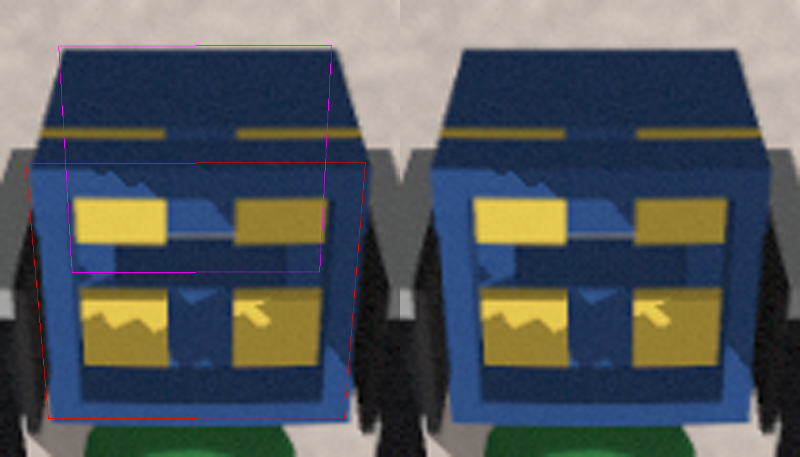

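The nut is centred in the jaws with its slot along the jaw axis. I'll carry it over the shaft and turn it into line.

```bash
python3 -m handwheel '{"offset":[[0,0,0.7],[-0.1,0.3,1.6],[-0.4,1.0,2.5],[-0.8,1.8,3.0],[-1.2,2.7,3.0],[-1.6,3.6,3.0],[-2.0,4.5,3.0],[-2.4,5.3,3.0],[-2.7,5.9,3.0],[-2.8,6.2,3.0]],"roll":[0.3,0.8,1.3,1.8,2.3,2.8,3.3,3.8,4.3,4.7]}' 20 50
python3 -m handwheel '{"offset":[[0,0.11,0],[0,0.11,0],[0,0.11,0],[0,0.11,-0.05],[0,0.11,-0.1],[0,0.11,-0.15],[0,0.11,-0.2],[0,0.11,-0.2],[0,0.11,-0.2],[0,0.11,-0.2]],"roll":[0,0,0,0,0,0,0,0,0,0]}' 20 50
cat > ov4.py <<'E'
from nf import *
import sys
n=sys.argv[1]; zt=.1335
o=ctrl.get_obs();rv=o['tool_rot'];t=o['tool_pos'];j=2*np.arctan2(rv[1],rv[0]);print(t,np.rad2deg(j),o['contact_force'],o['wrist_torque'],o['opening'])
d=snap('wrist',n); im=d['img'][:,:,::-1]
sc=6;of=np.array([205,190]); a=cv2.resize(im[190:320,205:310],None,fx=sc,fy=sc,interpolation=cv2.INTER_CUBIC); b=a.copy()
def poly(pts,col):
    p=((np.array([proj(d,q,True) for q in pts])-of+.5)*sc*8-4).astype(np.int32); cv2.polylines(a,[p.reshape(-1,1,2)],True,col,1,cv2.LINE_AA,3)
def rect(x,y,z,yw,hx,hy): 
    c,s=np.cos(yw),np.sin(yw); return [[x+c*u-s*v,y+s*u+c*v,z] for u,v in ((-hx,-hy),(hx,-hy),(hx,hy),(-hx,hy))]
zb=t[2]-.008
poly(rect(t[0],t[1],zb+.036,j,.02,.02),(0,0,255)); poly(rect(t[0],t[1],zb+.028,j,.0115,.0045),(255,0,255))
poly(rect(.5190,.1362,zt,np.deg2rad(-2.1),.01,.003),(255,255,0))
cv2.imwrite('pics/ov_'+n+'.png',cv2.resize(np.hstack([a,b]),(800,495)))
E
python3 ov4.py w20
```

```text
t: 26.2
tool_pos: [0.517, 0.1336, 0.1671]
tool_rot: [-3.141, 0.044, 0.002]
contact_force: [0.3, -0.3, -1.4]
opening: 0.0391
t: 27.2
tool_pos: [0.5185, 0.1363, 0.1598]
tool_rot: [-3.141, 0.051, -0.0]
contact_force: [-1.1, -0.5, 0.2]
opening: 0.0389
[0.51852235 0.1363436  0.15982703] 358.149930275935 [-1.1150903  -0.5256818   0.21370947] [ 0.07129486 -0.04077011 -0.0011403 ] 0.038937472125316994
```

View pics/ov_w20.png

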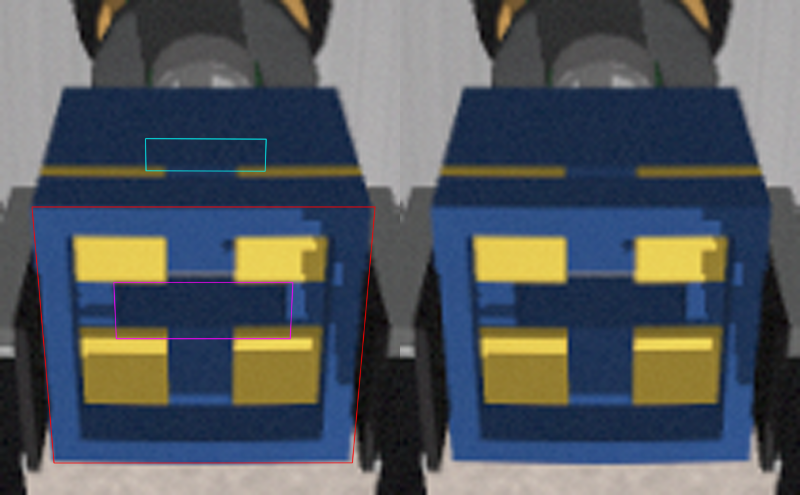

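View pics/w20.png

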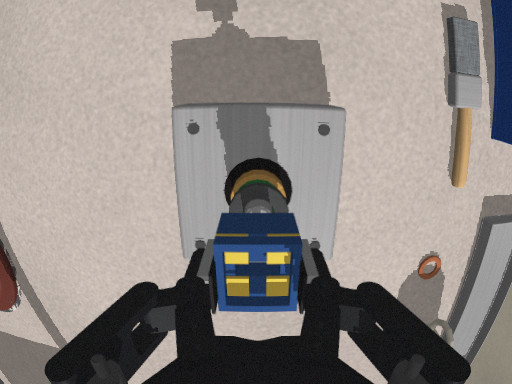

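```bash
python3 -m handwheel '{"offset":[[0.01,0,-0.1],[0.01,0,-0.2],[0.01,0,-0.3],[0.01,0,-0.4],[0.01,0,-0.45],[0.01,0,-0.5],[0.01,0,-0.55],[0.01,0,-0.6],[0.01,0,-0.65],[0.01,0,-0.7]],"roll":[0,0,0,0,0,0,0,0,0,0]}' 20 50
python3 ov4.py w21
```

```text
t: 28.25
tool_pos: [0.5189, 0.1363, 0.1316]
tool_rot: [-3.141, 0.051, -0.0]
contact_force: [-0.0, -0.7, -1.0]
opening: 0.0392
[0.51893783 0.13628102 0.13161896] 358.14457112409616 [-0.04787189 -0.65588257 -0.97275612] [ 0.01760859 -0.03751002  0.04764194] 0.03916555128945343
```

View pics/ov_w21.png

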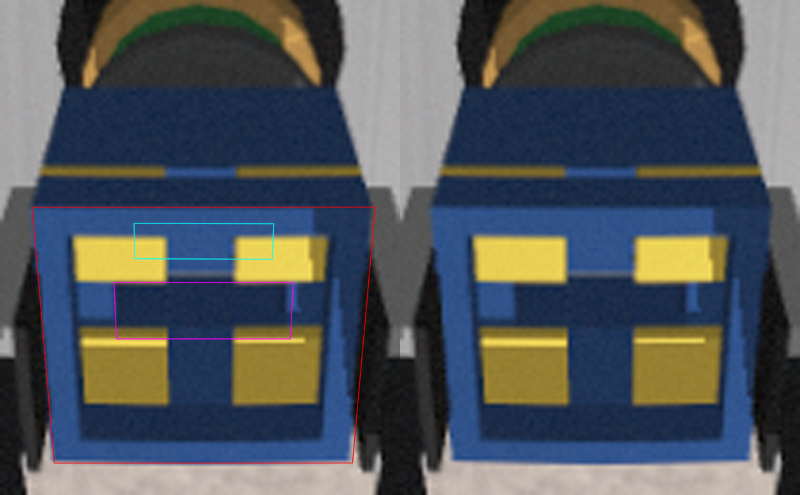

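```bash
python3 -m handwheel '{"offset":[[0,0,-0.05],[0,0,-0.1],[0,0,-0.14],[0,0,-0.18],[0,0,-0.2],[0,0,-0.22],[0,0,-0.22],[0,0,-0.22],[0,0,-0.22],[0,0,-0.22]],"roll":[0,0,0,0,0,0,0,0,0,0]}' 20 50
python3 ov4.py w22
```

```text
t: 29.3
tool_pos: [0.5189, 0.1363, 0.123]
tool_rot: [-3.141, 0.051, -0.0]
contact_force: [0.1, 1.0, -0.4]
opening: 0.0396
[0.51892928 0.13629307 0.12299429] 358.1435752840764 [ 0.05788214  0.98425653 -0.39910294] [ 3.09210747e-02 -4.98233787e-05 -1.38066962e-02] 0.03964963605367734
```

View pics/ov_w22.png

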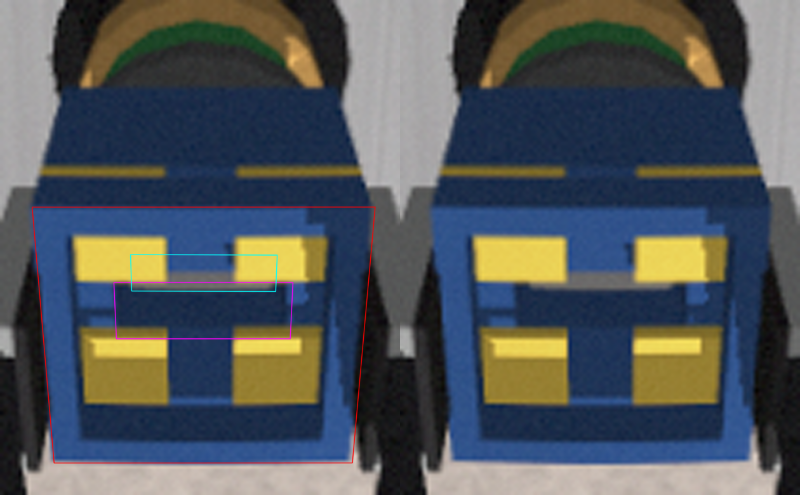

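The head shows at the slot's upper edge where predicted, so I'll keep lowering.

```bash
python3 -m handwheel '{"offset":[[0,0,-0.02],[0,0,-0.04],[0,0,-0.06],[0,0,-0.08],[0,0,-0.1],[0,0,-0.12],[0,0,-0.14],[0,0,-0.15],[0,0,-0.15],[0,0,-0.15]],"roll":[0,0,0,0,0,0,0,0,0,0]}' 20 50
python3 ov4.py w23
```

```text
t: 30.35
tool_pos: [0.5189, 0.1363, 0.1169]
tool_rot: [-3.141, 0.051, -0.0]
contact_force: [0.1, 0.3, -0.1]
opening: 0.0393
[0.51889623 0.1363135  0.11694077] 358.1470056643538 [ 0.07210406  0.25348316 -0.05378427] [ 0.02612054  0.01501621 -0.01202661] 0.03930730378630898
```

View pics/ov_w23.png

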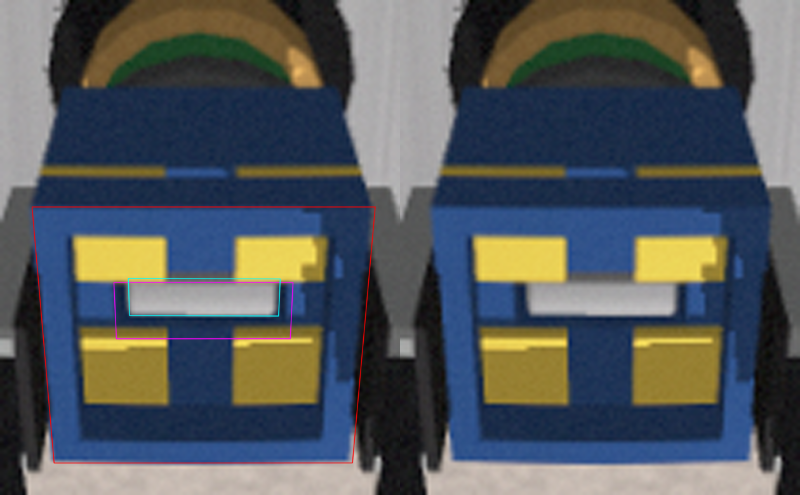

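The head is inside the slot, which agrees with the head top at z≈0.1335 and predicts bottoming after about 8 mm. I'll lower onto the washer and press in small steps.

```bash
python3 -m handwheel '{"offset":[[0,0,-0.02],[0,0,-0.04],[0,0,-0.06],[0,0,-0.08],[0,0,-0.1],[0,0,-0.1],[0,0,-0.1],[0,0,-0.1],[0,0,-0.1],[0,0,-0.1]],"roll":[0,0,0,0,0,0,0,0,0,0]}' 20 50
python3 -m handwheel '{"offset":[[0,0,-0.02],[0,0,-0.04],[0,0,-0.06],[0,0,-0.08],[0,0,-0.08],[0,0,-0.08],[0,0,-0.08],[0,0,-0.08],[0,0,-0.08],[0,0,-0.08]],"roll":[0,0,0,0,0,0,0,0,0,0]}' 20 50
```

```text
t: 31.4
tool_pos: [0.5189, 0.1363, 0.113]
tool_rot: [-3.141, 0.051, -0.0]
contact_force: [-0.1, 0.0, 0.9]
opening: 0.0394
t: 32.4
tool_pos: [0.519, 0.1363, 0.1098]
tool_rot: [-3.141, 0.051, -0.0]
contact_force: [-0.6, 0.2, 2.0]
opening: 0.0392
```

```bash
python3 -m handwheel '{"offset":[[0,0,-0.01],[0,0,-0.02],[0,0,-0.03],[0,0,-0.04],[0,0,-0.04],[0,0,-0.04],[0,0,-0.04],[0,0,-0.04],[0,0,-0.04],[0,0,-0.04]],"roll":[0,0,0,0,0,0,0,0,0,0]}' 20 50
python3 ov4.py w24
```

```text
t: 33.4
tool_pos: [0.5189, 0.1363, 0.1081]
tool_rot: [-3.141, 0.051, -0.0]
contact_force: [0.4, 0.5, 2.4]
opening: 0.0391
[0.51890769 0.13631065 0.10814265] 358.1459168244017 [0.42253493 0.48730817 2.37300478] [ 0.04542787 -0.04541411  0.00179828] 0.039135111738080645
```

View pics/ov_w24.png

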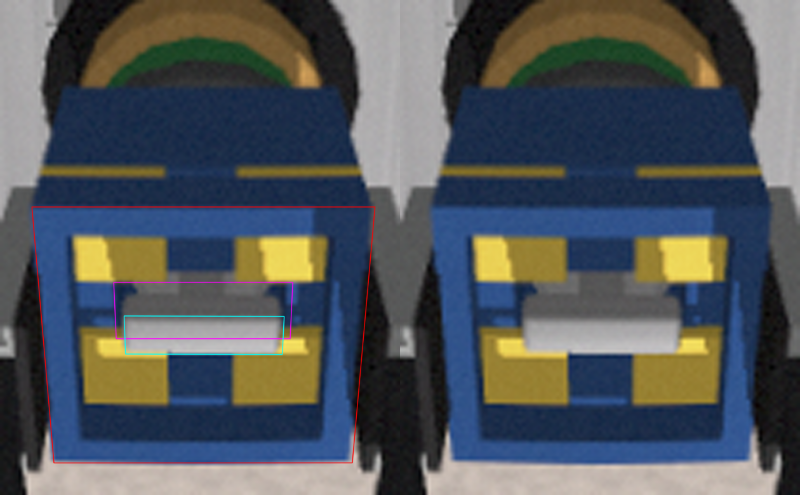

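```bash
python3 -m handwheel '{"offset":[[0,0,-0.01],[0,0,-0.02],[0,0,-0.02],[0,0,-0.02],[0,0,-0.02],[0,0,-0.02],[0,0,-0.02],[0,0,-0.02],[0,0,-0.02],[0,0,-0.02]],"roll":[0,0,0,0,0,0,0,0,0,0]}' 20 50
python3 -m handwheel '{"offset":[[0,0,-0.01],[0,0,-0.02],[0,0,-0.02],[0,0,-0.02],[0,0,-0.02],[0,0,-0.02],[0,0,-0.02],[0,0,-0.02],[0,0,-0.02],[0,0,-0.02]],"roll":[0,0,0,0,0,0,0,0,0,0]}' 20 50
```

```text
t: 34.45
tool_pos: [0.5189, 0.1363, 0.1073]
tool_rot: [-3.141, 0.051, -0.0]
contact_force: [0.7, 0.2, 2.4]
opening: 0.0392
t: 35.45
tool_pos: [0.519, 0.1363, 0.1072]
tool_rot: [3.141, -0.051, -0.0]
contact_force: [-1.3, 0.1, 5.9]
opening: 0.0393
```

The force rose sharply from 2.4 to 5.9 N at TCP z≈0.1072, so the pack has bottomed. That is close to where the picture predicted. I'll back off 0.4 mm and make the quarter turn.

```bash
python3 -m handwheel '{"offset":[[0,0,0.01],[0,0,0.01],[0,0,0.01],[0,0,0.01],[0,0,0.01],[0,0,0.01],[0,0,0.01],[0,0,0.01],[0,0,0.01],[0,0,0.01]],"roll":[-0.2,-0.8,-1.5,-2.3,-3.1,-3.9,-4.7,-5.5,-6.3,-7]}' 20 50
```

```text
t: 36.45
tool_pos: [0.5191, 0.1363, 0.1072]
tool_rot: [-2.912, 1.178, -0.001]
contact_force: [0.1, 0.7, 3.8]
opening: 0.0393
```

```bash
python3 -c "
from h import *
o=ctrl.get_obs();print(o['tool_pos'],o['contact_force'],o['wrist_torque'],o['tool_rot'])
snap('wrist','w25')"
```

```text
[0.51910675 0.13629807 0.10720161] [0.12428261 0.743215   3.75187501] [-0.008445   -0.00491186  0.06904599] [-2.91204696e+00  1.17830462e+00 -8.36592520e-04]
```

View pics/w25.png

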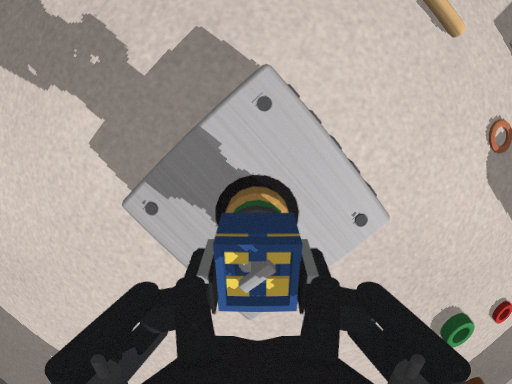

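The head is at about 45° across the nut with little torque, so I'll carry on to 90°.

```bash
python3 -m handwheel '{"offset":[[0,0,0],[0,0,0],[0,0,0],[0,0,0],[0,0,0],[0,0,0],[0,0,0],[0,0,0],[0,0,0],[0,0,0]],"roll":[-0.8,-1.7,-2.6,-3.5,-4.4,-5.3,-6.2,-7.1,-7.8,-8]}' 20 50
python3 -c "
from h import *
o=ctrl.get_obs();rv=o['tool_rot'];print(np.rad2deg(2*np.arctan2(rv[1],rv[0])),o['contact_force'],o['wrist_torque'])
d=snap('wrist','w26')
cv2.imwrite('pics/c26.png',cv2.resize(d['img'][190:320,205:310,::-1],None,fx=4,fy=4,interpolation=cv2.INTER_CUBIC))"
```

```text
t: 37.5
tool_pos: [0.5191, 0.1363, 0.1072]
tool_rot: [-2.185, 2.257, -0.001]
contact_force: [-0.4, 0.0, 4.8]
opening: 0.0395
268.13833467677784 [-0.4336281   0.01912811  4.80839479] [-0.04010781  0.05228318  0.0665438 ]
```

View pics/c26.png

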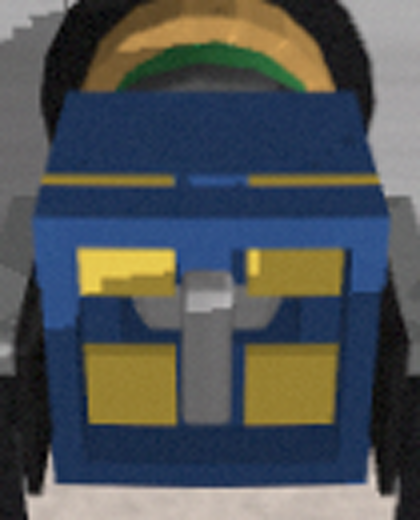

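The head lies along the groove. I'll let the nut rise gently, then release.

```bash
python3 -m handwheel '{"offset":[[0,0,0.01],[0,0,0.02],[0,0,0.03],[0,0,0.04],[0,0,0.05],[0,0,0.06],[0,0,0.07],[0,0,0.08],[0,0,0.09],[0,0,0.09]],"roll":[0,0,0,0,0,0,0,0,0,0]}' 20 50
python3 -c "
from h import *
d=snap('wrist','w27')
cv2.imwrite('pics/c27.png',cv2.resize(d['img'][190:320,205:310,::-1],None,fx=4,fy=4,interpolation=cv2.INTER_CUBIC))"
```

```text
t: 38.55
tool_pos: [0.5188, 0.1363, 0.1105]
tool_rot: [2.185, -2.257, -0.0]
contact_force: [1.1, 0.6, 1.9]
opening: 0.0393
```

View pics/c27.png

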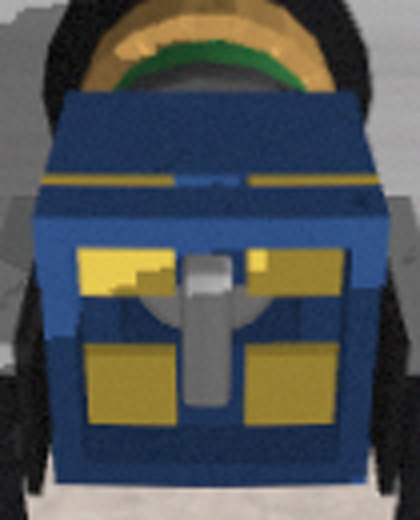

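```bash
python3 -m handwheel '{"offset":[[0,0,0.01],[0,0,0.01],[0,0,0.01],[0,0,0.01],[0,0,0.01],[0,0,0.01],[0,0,0.01],[0,0,0.3],[0,0,0.8],[0,0,1.3]],"roll":[0,0,0,0,0,0,0,0,0,0]}' 70 50
python3 -m handwheel '{"offset":[[0,0,0.3],[0,0,0.6],[-0.4,0,0.8],[-1,0,0.8],[-1.5,0,0.8],[-1.5,0,0.8],[-1.5,0,0.8],[-1.5,0,0.8],[-1.5,0,0.8],[-1.5,0,0.8]],"roll":[0,0,0,0,0,0,0,0,0,0]}' 70 50
python3 -c "
from h import *
d=snap('wrist','w28');e=snap('scene','s28');print(ctrl.get_obs()['tool_pos'])
a=cv2.resize(d['img'][60:210,180:330,::-1],(450,450),interpolation=cv2.INTER_CUBIC)
b=cv2.resize(e['img'][125:205,270:350,::-1],(350,350),interpolation=cv2.INTER_CUBIC)
o=np.zeros((450,800,3),np.uint8);o[:,:450]=a;o[:350,450:]=b;cv2.imwrite('pics/c28.png',o)"
```

```text
t: 39.6
tool_pos: [0.5188, 0.1363, 0.1636]
tool_rot: [2.185, -2.257, -0.0]
contact_force: [0.2, -0.4, 0.4]
opening: 0.07
t: 40.6
tool_pos: [0.4593, 0.1362, 0.1944]
tool_rot: [2.185, -2.257, -0.0]
contact_force: [0.1, 0.1, 0.2]
opening: 0.0703
[0.4591497  0.13625257 0.19438559]
```

View pics/c28.png

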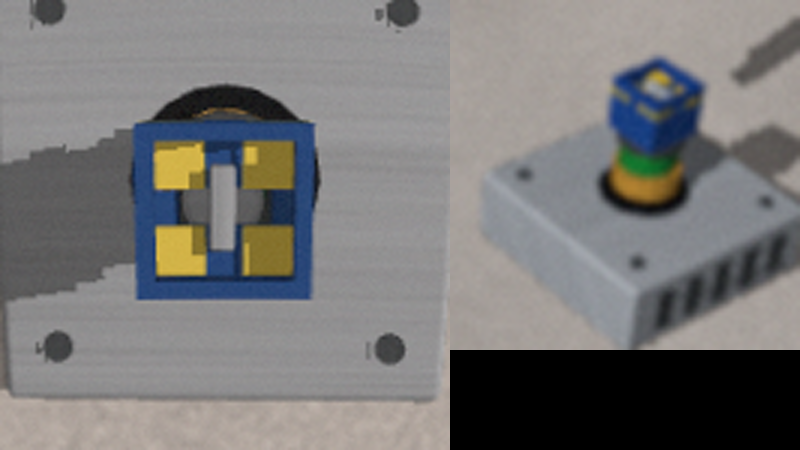

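View pics/w28.png

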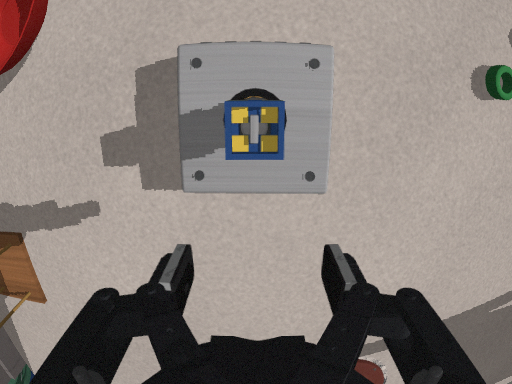

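Run:
```python
from h import *
d=dict(np.load('pics/w28.npz'))
C=[(180+134/3,60+124/3),(180+314/3,60+124/3),(180+312/3,60+299/3),(180+136/3,60+298/3)]
for z in (.134,.138,.142):
    P=np.array([atz(d,u,v,z,True)[:2] for u,v in C]); print(z,P.mean(0),[np.linalg.norm(P[i]-P[i-1]).round(4) for i in range(4)],np.rad2deg(np.arctan2(*(P[1]-P[0])[::-1])).round(1))
H=[(180+x/3,60+y/3) for x,y in ((210,165),(235,165),(236,250),(211,250))]
P=np.array([atz(d,u,v,.1335,True)[:2] for u,v in H]);print(P.mean(0),P)
ctrl.finish_job(); print(ctrl.get_obs()['t'])
```

```text
0.134 [0.51767466 0.13567126] [np.float64(0.0406), np.float64(0.0406), np.float64(0.0408), np.float64(0.0412)] -92.0
0.138 [0.51818517 0.13562025] [np.float64(0.0398), np.float64(0.0398), np.float64(0.04), np.float64(0.0404)] -92.0
0.142 [0.51869568 0.13556924] [np.float64(0.039), np.float64(0.039), np.float64(0.0392), np.float64(0.0396)] -92.0
[0.51854465 0.13585429] [[0.52851151 0.1384613 ]
 [0.52831694 0.1327969 ]
 [0.50857815 0.13319436]
 [0.50877202 0.13896458]]
the job is handed in; nothing more can be done
the job is handed in; nothing more can be done
```

The stirrer drive is back together and I handed the job in at about 41 s of the 72 s. No verdict was reported, so the results below are my own checks.

**What I did:** I put on the smaller green spacer, then the washer, then the nut with its slot in line with the T-head. I pressed the nut down in small steps until the force rose sharply, from 2.4 to 5.9 N at a tool height of about 107 mm. I backed off 0.4 mm, turned the nut a quarter turn, let it rise 3.3 mm and released it.

**Last checks:**
- **Nut:** in the final pictures the T-head lies in the nut's groove, at a right angle to the slot. Nut and head centres agree to within 0.5 mm, and the nut's apparent size puts its underside at about 102 mm. It looks level.
- **Clear of the robot:** the gripper was open, about 60 mm to the side and well above the nut.
- **Forces and bystanders:** the highest force I read was about 6 N, but readings came only at the end of each move. I sent no moves at the worn parts or other bystanders and saw none disturbed, but I did not measure their positions at the end.

**What disagreed or was not measured:**
- The ring parts looked slightly smaller than listed, with grip readings of about 36 mm for the spacer and 41 mm for the washer.
- The washer hung about 4° tilted in the grip, but looked level once placed.
- The bearing's final height was not measured directly. It follows from the nut's height, which puts it about 4 mm down.

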